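# Load the block heater and start it

### The job

Put the three sample jars one by one into the heater, each upright and fully down in the bore of the block that has the colour of its cap, without tipping a jar. Then slide the clear cover fully closed over them, and then press the green start button all the way down and let go. Leave the pipette, the tube rack and the green bottle where they are.

Things in the scene. Friction and masses are not known exactly. Their poses are not given: they have to be found in the camera images.
- jar_red: Upright white plastic sample jar with a red screw cap and a red band, a plain cylinder 46 mm in diameter and 100 mm tall (the cap is the top 24 mm, same diameter), about 150 g, standing loose on the bench. Origin at the centre of its underside, z up the jar.
- jar_blue: Upright white plastic sample jar with a blue screw cap and a blue band, a plain cylinder 46 mm in diameter and 100 mm tall (the cap is the top 24 mm, same diameter), about 150 g, standing loose on the bench. Origin at the centre of its underside, z up the jar.
- jar_yellow: Upright white plastic sample jar with a yellow screw cap and a yellow band, a plain cylinder 46 mm in diameter and 100 mm tall (the cap is the top 24 mm, same diameter), about 150 g, standing loose on the bench. Origin at the centre of its underside, z up the jar.
- block_red: Red metal heating block, 80 x 82 x 60 mm, fixed in the heater with one round bore 53 mm in diameter and 55 mm deep in its top, mouth chamfered 3 mm. The three blocks stand in a row across the heater, 84 mm apart, in any order, tops 5 mm above the deck. Origin at the centre of the underside, axes parallel to the heater's (z up).
- bore_red (a point): Centre of the mouth of the bore of the red block, level with the block's top; a jar standing on the bore's floor shows its upper 45 mm.
- block_blue: Blue metal heating block, 80 x 82 x 60 mm, fixed in the heater with one round bore 53 mm in diameter and 55 mm deep in its top, mouth chamfered 3 mm. The three blocks stand in a row across the heater, 84 mm apart, in any order, tops 5 mm above the deck. Origin at the centre of the underside, axes parallel to the heater's (z up).
- bore_blue (a point): Centre of the mouth of the bore of the blue block, level with the block's top; a jar standing on the bore's floor shows its upper 45 mm.
- block_yellow: Yellow metal heating block, 80 x 82 x 60 mm, fixed in the heater with one round bore 53 mm in diameter and 55 mm deep in its top, mouth chamfered 3 mm. The three blocks stand in a row across the heater, 84 mm apart, in any order, tops 5 mm above the deck. Origin at the centre of the underside, axes parallel to the heater's (z up).
- bore_yellow (a point): Centre of the mouth of the bore of the yellow block, level with the block's top; a jar standing on the bore's floor shows its upper 45 mm.
- heater: White and grey block heater fixed on the bench, 330 mm deep (130 mm to the front and 200 mm to the back of its origin), 300 mm wide, deck 85 mm high. Origin on the bench under the middle of the row of blocks; x points from the front panel (robot side) to the back, y along the row, z up.
- cover (a joint): Travel of the clear sliding cover of the heater, in m: 0 when it is fully closed (against its stop, over all three blocks), 0.14 when fully back; it starts pushed back (0.12 to 0.14), clear of the blocks, and closes along the heater's -x. About 2 N of friction, stays where left. It is 100 mm deep, 288 mm wide, its top 65 mm above the deck, open in front, with 11 mm to spare over seated jars.
- cover_grip (a point): Middle of the black handle bar on the cover's top: 100 mm long along the heater's y, 14 x 14 mm in section, its axis 30 mm above the cover's top (23 mm free below the bar) and 180 mm above the bench, 42 mm behind the cover's front edge. It moves with the cover; pinch it along the heater's x from above.
- start (a joint): Travel of the green start button in m: 0 released, 0.008 fully down (5 N); springs back.
- start_top (a point): Centre of the top of the green start button, 36 mm in diameter, on the heater's front deck (heater x = -105 mm, y = +60 mm), 109 mm above the bench when released; pressed straight down.
- pipette: Bystander: dark blue pipette with a red band, 220 mm long, 30 mm high, lying on the bench along its x. Origin at its underside below the middle.
- tube_rack: Bystander: green rack of small tubes, 90 x 150 x 48 mm. Origin at the centre of the underside.
- green_bottle: Bystander: green glass bottle, 84 mm in diameter, 200 mm tall. Origin at the centre of the underside.
Things that resemble listed ones, but are neither listed nor needed, are in the scene too. There is more than one size of the jar_red; the job needs the middle-sized.

How it is judged:
By the outcome, as a careful person would: the job done as asked, in the order asked, and still so for the second after the job is handed in, with the robot touching nothing.
It also fails if it takes over 72 s, if anything falls off the work surface, if the arm or the gripper's body presses on something with over 40 N, if the wrist force passes 120 N, or if a joint passes its speed limit or range.

### The arm

A 7-joint arm with a two-finger parallel gripper is mounted at the origin on the work surface. World frame = base frame: x ahead of the robot, y to its left, z up, the work surface at z = 0. Lengths are in m, angles in rad, forces in N, time in s.
With the tool pointing down it reaches from about 0.4 to 0.85 m from the base axis. Payload 6.9 kg.
Tool frame: the origin (TCP) lies at the very end of the fingers, on their centre line; the grasp point (between the pads) lies 19 mm behind it (grip_depth is the distance from the TCP to the grasp point, in m); z points along the fingers, y is the line along which they close (so a half turn about z gives the same grasp; the last joint's range is limited). The gripper opens to 85 mm and grips with 20 to 120 N. Pads are 22 mm wide; open, the fingers measure 114 mm over their backs; the gripper's body (76 mm by 85 mm) begins 54 mm behind the grasp point. The pads swing forward as they close: fully open they stand 13 mm farther back than shut.
Start: joints at [1.433, 0.507, -0.238, 1.5, 0.126, 1.149, -0.155], TCP at [0.151, -0.607, 0.195] pointing down, gripper open.
Joint ranges: [-3.08, 3.08], [-0.24, 2.05], [-1.43, 1.35], [0, 2.5], [-1.52, 4.66], [0.17, 1.96], [-2.89, 2.89]. Speed limits (rad/s): [2.39, 2.39, 3.14, 3.14, 3.14, 3.14, 3.14].

### API

Orientations are given as a unit quaternion [w, x, y, z].
In Python, from cell import get_state, camera, camera_info, close_job, boxes_of, trace, place_of, grip_depth gives the robot as it stands. The module is installed in compiled form; this text tells all that it offers.
- The arm moves only by the tool carry_out, never from a script. Its arguments are lists of equal length, an entry for each row: "jaw": the gripper's target within -1 to 1 (fully open at 1, half-way at 0, shut at -1); "translation": the shift along the tool's x, y, z in m, a list of three; "yaw": the turn about the tool's z in rad. In form: {"jaw": [jaw, ...], "translation": [[x, y, z], ...], "yaw": [yaw, ...]}. A call has 1 to 5 rows; each row is the pose to reach, as a shift and turn from the pose commanded when the call began, along the tool's axes at that moment; what a row does not reach only later rows make up. A row lasts 1/12 s, in which the tool goes at most 41.7 mm and 7.16 degrees, less where a joint would pass 70% of its speed; a pose out of reach is approached as far as the arm can. A call with a gripper value outside its range is refused whole. The fingers move at their own pace and stop on an object; the grip force is fixed at half the most. Time passes only in rows, so rows that repeat a pose let the fingers close. It gives the time, the measured TCP pose, the force, the opening and the grip force at its end, in the units of the state.
- get_state(): the state, without advancing time (a new reading comes with each control period).
- camera(name): name is "side" or "top" or "wrist"; returns (picture, depth): 420x560x3 uint8, blue, green, red; 420x560 float32, m along the optical axis (not along the pixel's ray), 0 where there is no reading.
- camera_info(name): a dict with "fx", "fy", "cx", "cy" (pixels), "extrinsics" (4x4, takes a point from camera to world coordinates). Camera axes: x right, y down, z forward; pixel columns grow to the right and rows downward; lengths in m; the calibration is good to about 2 mm. The wrist camera is an equidistant fisheye: a pixel r from the principal point sees the ray r / f radians off the axis. A picture is of the moment at which its call begins: read the wrist's pose just before it. camera_info takes no time and is no camera call; for the wrist camera it gives the pose at the moment of the call.
- close_job(): hands the job in; it is judged then, once.
Trained networks look in the newest picture that a camera, given by its name, has taken for a name from the list of things; names that differ only in an ending like _2 or _b are one class to them, and where a whole thing is asked for, a point or a joint stands for the part that bears it (a point fixed in the world has none). Each returns a list of dicts, best first, with "confidence" (0 to 1); they miss things now and then, are a little off and sometimes report something else, mostly with a low value. They report only what shows in the picture. A call takes as long as a camera call. They do not tell look-alikes from the thing itself.
- boxes_of(camera, label): "point" ([column, row] as shares, 0 to 1, of the picture: columns of its width, rows of its height, amid what is visible of it).
- trace(camera, label): "mask" (420x560 bool, what is visible of it) and "point" ([column, row] as shares, 0 to 1, of the picture: columns of its width, rows of its height, amid what is visible of it).
- place_of(camera, label): "point" ([column, row] as shares, 0 to 1, of the picture: columns of its width, rows of its height: a listed point, or the origin of a listed thing).
The state is a dict: "t": time; "joints": joint angles; "qd": joint speeds; "tau": joint torques, N m; "eef_pos": TCP position; "ee_rot": TCP orientation; "ft_force": force on the tool from outside, world axes, zero at the start; "moment": the same for the moment, N m; "gripper_width": finger opening in m; "finger_force": force on a finger pad.
Only numpy, scipy, OpenCV 4.12 (cv2) and the standard library are available. Lean on these libraries where they do the work, as an engineer would, in place of code of your own. Each camera call takes 0.05 s, during which the arm holds its last target. There are 200 camera calls.

## Working session

There is one attempt and no reset: what is moved stays moved. The work goes in short steps, Python scripts to look and compute and a tool call to move; the robot and the scene stay as the last step left them, time stands still between calls to the robot, and variables do not carry over. Pictures are saved under pics/ and viewed, at most 10 in all, crops included, and the job is handed in when it is done.

Besides the shell and the picture viewer there is one more tool, called as name([rows], argument=value, ...), one row to a line, values as JSON. carry_out: Moves the arm, as the interface text tells. Its arguments: {"type":"object","properties":{"jaw":{"type":"array"},"translation":{"type":"array"},"yaw":{"type":"array"}},"required":["jaw","translation","yaw"]}

```bash
mkdir -p pics
cat > h.py <<'E'
import numpy as np, cv2
from cell import *
def grab(n):
    ci=camera_info(n); p,d=camera(n); return p,d,ci
def pts(d,ci):
    v,u=np.mgrid[0:420,0:560]
    c=np.stack([(u-ci['cx'])/ci['fx']*d,(v-ci['cy'])/ci['fy']*d,d,np.ones_like(d)],-1)
    return (c@np.array(ci['extrinsics']).T)[...,:3]
E
python3 - <<'E'
from h import *
s=get_state(); print(s['t'],s['eef_pos'],s['ee_rot'],s['ft_force'],grip_depth if not callable(grip_depth) else grip_depth())
for n in('top','side'):
    p,d,ci=grab(n); cv2.imwrite(f'pics/{n}0.png',p); np.savez(f'{n}0.npz',p=p,w=pts(d,ci),d=d)
    print(n,ci['fx'],np.round(ci['extrinsics'],3).tolist())
    for l in ['jar_red','jar_blue','jar_yellow','bore_red','bore_blue','bore_yellow','cover_grip','start_top','heater']:
        print(l,[(np.round(np.array(r['point'])*[560,420]).tolist(),round(r['confidence'],2)) for r in place_of(n,l)][:4])
E
```

```text
0.0 [ 0.15065858 -0.60598448  0.19382625] [-8.85437231e-04  9.92575223e-01  1.21629047e-01 -1.29303598e-04] [0.06597813 0.28682633 0.35730859] 0.0187
top 516.5695383302025 [[0.026, -0.984, 0.175, 0.296], [-1.0, -0.026, 0.004, 0.065], [0.001, -0.175, -0.985, 1.597], [0.0, 0.0, 0.0, 1.0]]
jar_red [([363.0, 284.0], 0.82), ([374.0, 247.0], 0.66), ([356.0, 223.0], 0.66)]
jar_blue [([407.0, 244.0], 0.54)]
jar_yellow [([339.0, 250.0], 0.78), ([143.0, 228.0], 0.42)]
bore_red [([291.0, 228.0], 0.6)]
bore_blue [([266.0, 223.0], 0.65), ([336.0, 250.0], 0.39)]
bore_yellow [([239.0, 213.0], 0.57)]
cover_grip [([276.0, 174.0], 0.92), ([349.0, 159.0], 0.48)]
start_top [([236.0, 254.0], 0.66), ([273.0, 176.0], 0.38)]
heater [([265.0, 229.0], 0.94)]
side 474.2950747765358 [[-0.988, -0.117, 0.097, 0.462], [-0.152, 0.757, -0.635, 0.802], [0.001, -0.643, -0.766, 1.014], [0.0, 0.0, 0.0, 1.0]]
jar_red [([302.0, 166.0], 0.79), ([331.0, 158.0], 0.75), ([362.0, 168.0], 0.75), ([284.0, 251.0], 0.59)]
jar_blue []
jar_yellow [([332.0, 189.0], 0.7)]
bore_red [([304.0, 200.0], 0.57), ([306.0, 217.0], 0.32)]
bore_blue [([296.0, 225.0], 0.75)]
bore_yellow [([286.0, 250.0], 0.6)]
cover_grip [([251.0, 184.0], 0.85)]
start_top [([282.0, 266.0], 0.7), ([330.0, 250.0], 0.53)]
heater [([294.0, 243.0], 0.78), ([326.0, 250.0], 0.55), ([306.0, 217.0], 0.53), ([297.0, 228.0], 0.29)]
```

```bash
python3 -c "
import cv2,numpy as np
a=cv2.imread('pics/top0.png');cv2.imwrite('pics/top0b.png',cv2.resize(a,(800,600)))"
```

```text
(no output)
```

View pics/top0b.png

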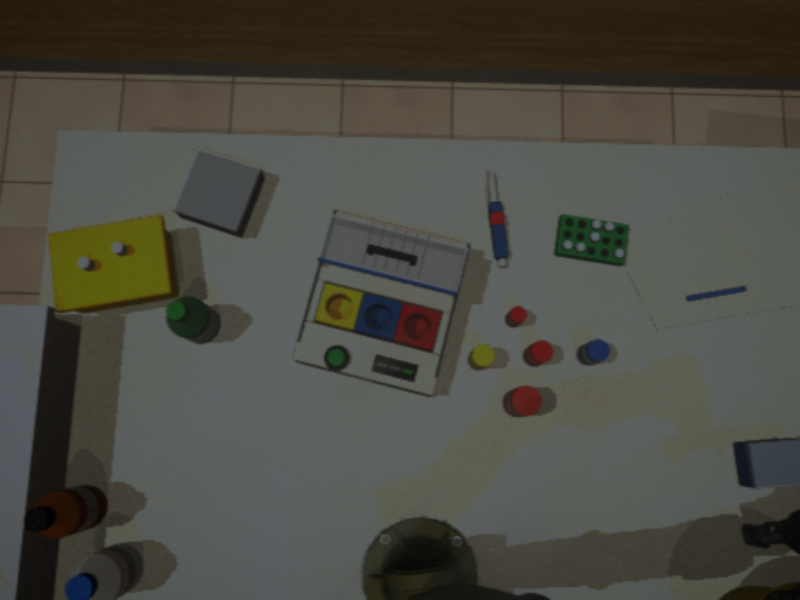

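View pics/side0.png

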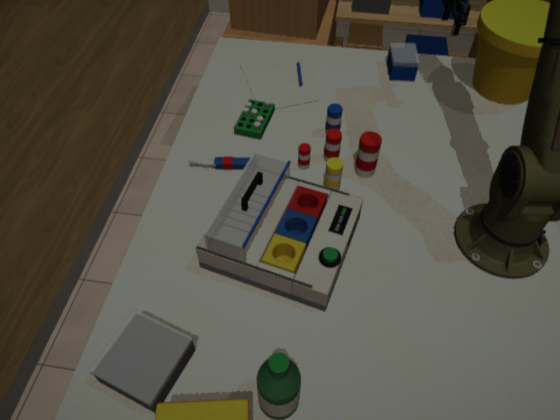

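The top view (800x600) shows three red-capped jars: small at (517,315), middle at (541,351) and large at (524,400). There is one blue jar at (597,350) and one yellow at (483,356). The blocks are yellow (339,305), blue (378,315) and red (418,325). The button is at (336,357) and the handle at (392,255). The jar at (541,351) looks middle-sized, so I'll check that by height.

```bash
cat > m.py <<'E'
from h import *
def jars(n,p,w):
    hsv=cv2.cvtColor(p,cv2.COLOR_BGR2HSV).astype(int); H,S,V=hsv[...,0],hsv[...,1],hsv[...,2]
    col={'red':((H<8)|(H>172)),'blue':(H>105)&(H<130),'yellow':(H>22)&(H<34)}
    X,Y,Z=w[...,0],w[...,1],w[...,2]
    roi=(X>.3)&(X<.9)&(Y>-.5)&(Y<.4)&(Z>.04)&(Z<.2)
    for c,m in col.items():
        k,lab,st,ce=cv2.connectedComponentsWithStats((m&(S>110)&(V>25)&roi).astype(np.uint8))
        for i in range(1,k):
            if st[i,4]<40: continue
            q=w[lab==i]; zt=np.percentile(q[:,2],90); t=q[abs(q[:,2]-zt)<.006]
            (cx,cy),r=cv2.minEnclosingCircle(t[:,:2].astype(np.float32))
            print(n,c,'px',ce[i].round(),'n',st[i,4],'ztop',zt.round(4),'circ',np.round([cx,cy,r],4),'mean',t.mean(0).round(4),'mid',((t.min(0)+t.max(0))/2)[:2].round(4))
E
python3 - <<'E'
from m import *
for n in('top','side'):
    f=np.load(n+'0.npz'); jars(n,f['p'],f['w'])
    w=f['w']; p=f['p']; hsv=cv2.cvtColor(p,cv2.COLOR_BGR2HSV).astype(int)
    X,Y,Z=w[...,0],w[...,1],w[...,2]
    g=(hsv[...,0]>45)&(hsv[...,0]<80)&(hsv[...,1]>90)&(Z>.095)&(Z<.125)&(X<.7)&(X>.4)
    print('button',g.sum(),np.median(w[g],0).round(4),w[g].mean(0).round(4))
    h=(Z>.172)&(Z<.2)&(X>.5)&(X<.8)&(Y<.3)&(hsv[...,2]<60)&(Y>-.1)
    q=w[h].astype(np.float32); print('handle',len(q),q.mean(0).round(4),cv2.minAreaRect(q[:,:2]))
p=cv2.imread('pics/top0.png')[190:310,310:450]; cv2.imwrite('pics/crop.png',cv2.convertScaleAbs(cv2.resize(p,None,fx=5,fy=5),alpha=1.8))
E
```

```text
top red px [292. 228.] n 564 ztop 0.0937 circ [0.5064 0.0187 0.0553] mean [0.5054 0.0176 0.0913] mid [0.5066 0.0187]
top red px [362. 220.] n 112 ztop 0.0811 circ [ 0.5387 -0.1902  0.0177] mean [ 0.5383 -0.1909  0.0786] mid [ 0.5379 -0.1904]
top red px [378. 246.] n 199 ztop 0.1044 circ [ 0.4603 -0.2346  0.023 ] mean [ 0.4596 -0.2337  0.1016] mid [ 0.4605 -0.235 ]
top red px [367. 280.] n 347 ztop 0.1341 circ [ 0.359  -0.1973  0.0294] mean [ 0.3588 -0.1974  0.1314] mid [ 0.3591 -0.1967]
top blue px [271. 193.] n 196 ztop 0.1552 circ [0.5978 0.0815 0.1414] mean [0.5989 0.0882 0.1525] mid [0.5978 0.0815]
top blue px [265. 221.] n 478 ztop 0.0938 circ [0.5262 0.0985 0.0527] mean [0.526  0.0979 0.0914] mid [0.5255 0.0985]
top blue px [418. 245.] n 177 ztop 0.1042 circ [ 0.4659 -0.3492  0.022 ] mean [ 0.4653 -0.3493  0.1015] mid [ 0.4649 -0.3491]
top yellow px [237. 214.] n 515 ztop 0.0939 circ [0.5437 0.1817 0.0555] mean [0.5447 0.1826 0.0915] mid [0.5437 0.1817]
top yellow px [337. 249.] n 211 ztop 0.1035 circ [ 0.4494 -0.1158  0.0229] mean [ 0.449  -0.1158  0.1011] mid [ 0.4487 -0.1157]
button 121 [0.4358 0.1813 0.1089] [0.4364 0.1804 0.1086]Traceback (most recent call last):
  File "<stdin>", line 9, in <module>
cv2.error: OpenCV(4.12.0) /io/opencv/modules/imgproc/src/convhull.cpp:143: error: (-215:Assertion failed) total >= 0 && (depth == CV_32F || depth == CV_32S) in function 'convexHull'
```

Run:
```python
from m import *
f=np.load('side0.npz'); jars('side',f['p'],f['w'])
for n in('top','side'):
    f=np.load(n+'0.npz');w=f['w']; p=f['p']; v=p.max(-1)
    X,Y,Z=w[...,0],w[...,1],w[...,2]
    h=(Z>.165)&(Z<.21)&(X>.5)&(X<.8)&(Y<.3)&(Y>-.1)
    q=w[h].astype(np.float32); print(n,'handle',len(q),np.median(v[h]) if len(q) else 0)
    if len(q)>5: print(q.mean(0),cv2.minAreaRect(q[:,:2].copy()))
    hsv=cv2.cvtColor(p,cv2.COLOR_BGR2HSV).astype(int)
    g=(hsv[...,0]>45)&(hsv[...,0]<80)&(hsv[...,1]>90)&(Z>.095)&(Z<.125)&(X<.7)&(X>.4)&(Y>.1)
    print('button',g.sum(),np.median(w[g],0).round(4))
    # row of blocks: rectangle of top-level coloured points
    m=(hsv[...,1]>110)&(abs(Z-.092)<.006)&(X>.44)&(X<.6)&(Y>-.05)&(Y<.25)&~g
    m=cv2.morphologyEx(m.astype(np.uint8),cv2.MORPH_OPEN,np.ones((3,3)))>0
    print('blocks',cv2.minAreaRect(w[m][:,:2].astype(np.float32)))
p=cv2.imread('pics/top0.png')[190:310,310:450]; cv2.imwrite('pics/crop.png',cv2.convertScaleAbs(cv2.resize(p,None,fx=5,fy=5),alpha=1.8))
```

```text
side red px [333. 136.] n 212 ztop 0.1023 circ [ 0.4606 -0.2318  0.024 ] mean [ 0.4609 -0.2307  0.1004] mid [ 0.4612 -0.232 ]
side red px [370. 142.] n 386 ztop 0.1322 circ [ 0.3573 -0.1951  0.0314] mean [ 0.3591 -0.1934  0.1305] mid [ 0.3594 -0.1956]
side red px [304. 149.] n 125 ztop 0.0792 circ [ 0.5414 -0.1879  0.0196] mean [ 0.5392 -0.188   0.0771] mid [ 0.5385 -0.1878]
side red px [331. 151.] n 50 ztop 0.0527 circ [ 0.462  -0.2214  0.0197] mean [ 0.4622 -0.2147  0.0509] mid [ 0.462  -0.2167]
side red px [366. 163.] n 152 ztop 0.0674 circ [ 0.3607 -0.182   0.0275] mean [ 0.3608 -0.1717  0.0656] mid [ 0.3607 -0.1747]
side red px [308. 201.] n 780 ztop 0.0922 circ [0.5066 0.0198 0.0562] mean [0.5064 0.0189 0.0901] mid [0.5064 0.0191]
side blue px [334. 110.] n 169 ztop 0.1022 circ [ 0.4655 -0.3476  0.0237] mean [ 0.4669 -0.3454  0.1003] mid [ 0.467  -0.3476]
side blue px [265. 205.] n 244 ztop 0.1535 circ [0.6    0.0853 0.1422] mean [0.6007 0.0972 0.1512] mid [0.5982 0.0853]
side blue px [297. 225.] n 829 ztop 0.092 circ [0.5253 0.1003 0.0555] mean [0.525  0.1002 0.0901] mid [0.52
[... 178 characters left out ...]
0.0925 circ [0.544  0.1829 0.0554] mean [0.5445 0.1842 0.0902] mid [0.5443 0.1828]
top handle 199 25.0
[0.63575566 0.07530057 0.18527763] ((0.636786937713623, 0.07512196898460388), (0.09955058991909027, 0.016334395855665207), 76.47692108154297)
button 120 [0.4358 0.1814 0.1089]
blocks ((0.5253103971481323, 0.1002354621887207), (0.2484278380870819, 0.08068077266216278), 77.11247253417969)
side handle 271 10.0
[0.6367457  0.08275408 0.18376094] ((0.6368193626403809, 0.0775238573551178), (0.10119736194610596, 0.015407182276248932), 77.0399169921875)
button 370 [0.4495 0.1987 0.1098]
blocks ((0.5258547067642212, 0.10096780955791473), (0.25492218136787415, 0.08086396753787994), 77.07622528076172)
```

View pics/crop.png

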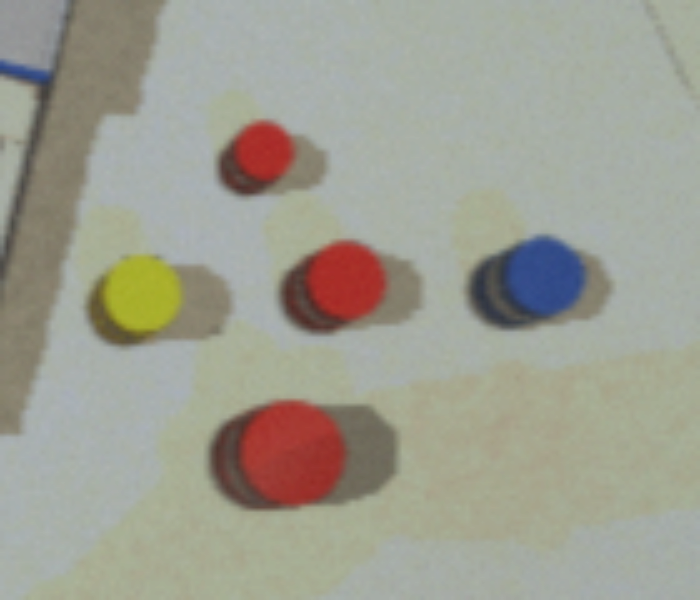

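The candidates are the red jars at crop pixels (264,152), (345,280) and (292,453). The middle-sized one is at (345,280), with its top at about 0.10 m and a radius of 23 mm, which fits jar_red. The other two measure 0.078 m / 18 mm and 0.131 m / 29 mm. The heater's yaw is −12.95°, and its block spacing and button position are consistent with the sizes given. I'll do yellow first.

Create go.py:
```python
# print tool-axis delta from measured pose to points given in heater frame (a=heater y, b=heater x)
import sys
from h import *
from scipy.spatial.transform import Rotation as R
th=np.radians(-12.95); hx=np.array([np.cos(th),np.sin(th),0]); hy=np.array([-np.sin(th),np.cos(th),0])
O=np.array([.5255,.1003,0])
P={'y':[.4497,-.115],'r':[.4605,-.2332],'b':[.4655,-.3485],'h':[.6368,.0763]}
def rep():
    s=get_state(); w,x,y,z=s['ee_rot']; r=R.from_quat([x,y,z,w]).as_matrix(); e=np.array(s['eef_pos'])
    yaw=-(np.arctan2(hy[1],hy[0])-np.arctan2(r[1,0],r[0,0]))
    print('t',s['t'],'ab',((e-O)@hy).round(4),((e-O)@hx).round(4),'z',e[2].round(4),'yaw to go',round(yaw,4),'w',round(s['gripper_width'],4),'F',np.round(s['ft_force'],1),s['finger_force'])
    for k,p in P.items(): print(k,(r.T@(np.array(p+[e[2]])-e)).round(4), 'ab',((np.array(p+[0])-O)@hy).round(4),((np.array(p+[0])-O)@hx).round(4))
    for k,a in(('BR',-.084),('BB',0),('BY',.084)): print(k,(r.T@(O+a*hy+[0,0,e[2]]-e)).round(4))
if __name__=='__main__': rep()
```

```text
(no output)
```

carry_out([
  [0.028,-0.028,0],
  [0.056,-0.056,0],
  [0.084,-0.084,0],
  [0.112,-0.112,0],
  [0.14,-0.14,0],
], jaw=[1,1,1,1,1], yaw=[-0.12,-0.24,-0.36,-0.48,-0.6])

```text
t: 1.42
eef_pos: [0.2536, -0.4352, 0.1948]
ee_rot: [0.0, 0.911, 0.412, -0.0]
ft_force: [1.6, -0.2, 0.3]
gripper_width: 0.0854
finger_force: 0.0
```

carry_out([
  [0,0,0],
  [0,0,0],
  [0,0,0],
  [0,0,0],
  [0,0,0],
], jaw=[1,1,1,1,1], yaw=[-0.12,-0.24,-0.36,-0.48,-0.501])

```text
t: 1.83
eef_pos: [0.2529, -0.4369, 0.1948]
ee_rot: [0.0, 0.781, 0.625, -0.0]
ft_force: [-0.4, 0.7, 0.2]
gripper_width: 0.0851
finger_force: 0.0
```

```bash
python3 go.py
```

```text
t 1.8333 ab -0.5846 -0.1453 z 0.1948 yaw to go 0.0056 w 0.0851 F [-0.4  0.7  0.2] 0.0
y [ 3.571e-01  1.216e-01 -1.000e-04] ab -0.2268 -0.0256
r [ 0.2442  0.158  -0.    ] ab -0.3396 0.0114
b [0.1328 0.1881 0.    ] ab -0.4508 0.0421
h [ 5.847e-01  2.624e-01 -1.000e-04] ab 0.0016 0.1138
BR [ 4.998e-01  1.481e-01 -1.000e-04]
BB [ 5.838e-01  1.485e-01 -1.000e-04]
BY [ 6.678e-01  1.490e-01 -1.000e-04]
```

carry_out([
  [0.0357,0.0121,0],
  [0.0714,0.0243,0],
  [0.1071,0.0364,0],
  [0.1428,0.0486,0],
  [0.1785,0.0608,0],
], jaw=[1,1,1,1,1], yaw=[0,0,0,0,0.005])

```text
t: 2.25
eef_pos: [0.3528, -0.2751, 0.1949]
ee_rot: [0.0, 0.785, 0.619, 0.0]
ft_force: [0.8, -0.1, -0.2]
gripper_width: 0.0855
finger_force: 0.0
```

carry_out([
  [0.0357,0.0121,0],
  [0.0714,0.0243,0],
  [0.1071,0.0364,0],
  [0.1428,0.0486,0],
  [0.1785,0.0608,0],
], jaw=[1,1,1,1,1], yaw=[0,0,0,0,0])

```text
t: 2.67
eef_pos: [0.453, -0.1151, 0.1949]
ee_rot: [0.0, 0.785, 0.619, 0.0]
ft_force: [0.9, -0.6, -1.2]
gripper_width: 0.0853
finger_force: 0.0
```

carry_out([
  [0,0,0.02],
  [0,0,0.04],
], jaw=[1,1], yaw=[0,0])

```text
t: 2.83
eef_pos: [0.4546, -0.114, 0.1553]
ee_rot: [0.001, 0.783, 0.622, 0.002]
ft_force: [-0.9, -0.6, -0.4]
gripper_width: 0.0858
finger_force: 0.0
```

```bash
python3 go.py
```

```text
t 2.8333 ab -0.2248 -0.0211 z 0.1553 yaw to go -0.0035 w 0.0858 F [-0.9 -0.6 -0.4] 0.0
y [-0.002  -0.0046 -0.    ] ab -0.2268 -0.0256
r [-0.1147  0.0328  0.    ] ab -0.3396 0.0114
b [-0.2258  0.0639  0.    ] ab -0.4508 0.0421
h [0.2268 0.1341 0.0007] ab 0.0016 0.1138
BR [0.1409 0.0206 0.0002]
BB [0.2249 0.0203 0.0003]
BY [0.3089 0.02   0.0004]
```

carry_out([
  [0,0,0],
  [0,0,0],
], jaw=[1,1], yaw=[0,0])

```text
t: 3.0
eef_pos: [0.4515, -0.1166, 0.1543]
ee_rot: [-0.001, 0.784, 0.62, -0.001]
ft_force: [0.1, 0.2, 0.5]
gripper_width: 0.0853
finger_force: 0.0
```

```bash
python3 go.py | head -2
```

```text
t 3.0 ab -0.228 -0.0235 z 0.1543 yaw to go -0.0068 w 0.0853 F [0.1 0.2 0.5] 0.0
y [ 0.0011 -0.0022  0.    ] ab -0.2268 -0.0256
```

carry_out([
  [0,-0.002,0.03],
  [0,-0.002,0.06],
  [0,-0.002,0.085],
  [0,-0.002,0.094],
  [0,-0.002,0.094],
], jaw=[1,1,1,1,1], yaw=[0,0,0,0,0])

```text
t: 3.42
eef_pos: [0.4496, -0.1167, 0.06]
ee_rot: [-0.001, 0.784, 0.62, -0.001]
ft_force: [-0.5, -0.6, 1.0]
gripper_width: 0.0855
finger_force: 0.0
```

carry_out([
  [0,0,0],
  [0,0,0],
  [0,0,0],
  [0,0,0],
  [0,0,0],
], jaw=[-1,-1,-1,-1,-1], yaw=[0,0,0,0,0])

```text
t: 3.83
eef_pos: [0.4478, -0.116, 0.0634]
ee_rot: [-0.0, 0.784, 0.621, -0.002]
ft_force: [-28.8, 8.2, 80.8]
gripper_width: 0.0256
finger_force: 40.3
```

carry_out([
  [0,0,0],
  [0,0,0],
  [0,0,0],
  [0,0,0],
  [0,0,0],
], jaw=[-1,-1,-1,-1,-1], yaw=[0,0,0,0,0])

```text
t: 4.25
eef_pos: [0.4561, -0.1163, 0.0686]
ee_rot: [0.007, 0.784, 0.621, 0.003]
ft_force: [-14.0, 2.6, 83.1]
gripper_width: 0.0005
finger_force: 42.5
```

```bash
python3 go.py | head -2
```

```text
t 4.25 ab -0.2267 -0.0191 z 0.0686 yaw to go -0.0044 w 0.0005 F [-14.    2.6  83.1] 42.51033829757944
y [-0.0002 -0.0065 -0.0001] ab -0.2268 -0.0256
```

Run:
```python
from m import *
p,d,ci=grab('side'); q,e,cj=grab('wrist')
a=cv2.resize(p[80:240,240:440],(800,600)) if 0 else cv2.resize(p[60:240,240:440],None,fx=2.4,fy=2.4)
b=cv2.resize(q,None,fx=.55,fy=.55); H=max(a.shape[0],b.shape[0])
o=np.zeros((H,a.shape[1]+b.shape[1],3),np.uint8);o[:a.shape[0],:a.shape[1]]=a;o[:b.shape[0],a.shape[1]:]=b
cv2.imwrite('pics/s1.png',cv2.convertScaleAbs(o,alpha=1.5)); print(o.shape)
jars('side',p,pts(d,ci))
```

```text
(432, 788, 3)
side red px [370. 142.] n 394 ztop 0.1322 circ [ 0.3597 -0.1941  0.031 ] mean [ 0.359  -0.1934  0.1303] mid [ 0.3594 -0.1942]
side red px [304. 149.] n 122 ztop 0.0797 circ [ 0.5387 -0.19    0.0204] mean [ 0.5393 -0.1882  0.0775] mid [ 0.5387 -0.19  ]
side red px [365. 164.] n 153 ztop 0.0659 circ [ 0.3608 -0.184   0.0278] mean [ 0.3612 -0.1724  0.0651] mid [ 0.3608 -0.1756]
side red px [308. 201.] n 782 ztop 0.0922 circ [0.5055 0.0189 0.0556] mean [0.5062 0.0193 0.0902] mid [0.5062 0.0193]
side blue px [265. 205.] n 243 ztop 0.153 circ [0.5988 0.0847 0.1426] mean [0.6007 0.0972 0.1511] mid [0.5985 0.0848]
side blue px [297. 225.] n 829 ztop 0.0921 circ [0.5253 0.1006 0.0545] mean [0.5253 0.1007 0.0901] mid [0.5255 0.1009]
side yellow px [325. 164.] n 146 ztop 0.1042 circ [ 0.4745 -0.1141  0.0228] mean [ 0.474  -0.1118  0.1016] mid [ 0.4725 -0.1143]
side yellow px [331. 181.] n 44 ztop 0.0554 circ [ 0.4552 -0.1041  0.0174] mean [ 0.449  -0.1002  0.0542] mid [ 0.4548 -0.1027]
side yellow px [283. 252.] n 704 ztop 0.0923 circ [0.5453 0.1833 0.0572] mean [0.5444 0.1833 0.0901] mid [0.5445 0.1832]
```

View pics/s1.png

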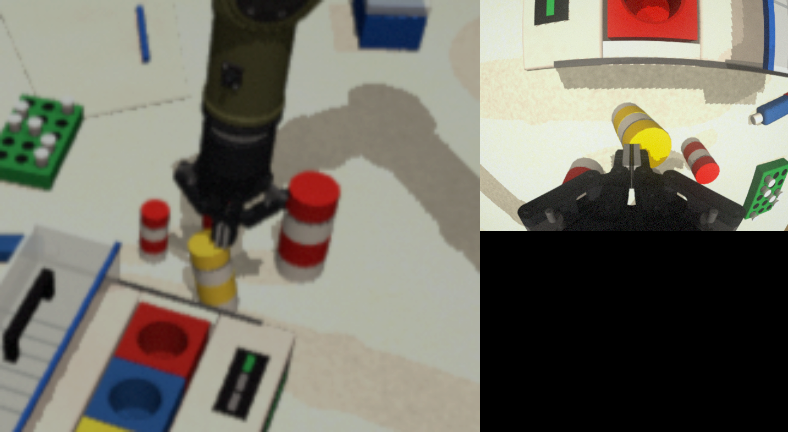

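The yellow jar has tilted: its cap is at crop (210,240), beside the fingers at (222,228), and the fingers are shut. I'll find out where the fingers really are before releasing.

Run:
```python
from m import *
p,d,ci=grab('side'); w=pts(d,ci); E=np.linalg.inv(np.array(ci['extrinsics']))
s=get_state(); e=np.array(s['eef_pos']); print(e,s['ft_force'],s['moment'],s['gripper_width'])
c=E@np.r_[e,1]; u,v=ci['fx']*c[0]/c[2]+ci['cx'],ci['fy']*c[1]/c[2]+ci['cy']; print('tcp px',u,v)
hsv=cv2.cvtColor(p,cv2.COLOR_BGR2HSV)
for r in range(140,192,3): print(r,[(k,w[r,k].round(3).tolist(),hsv[r,k].tolist()) for k in (324,330,336)])
q,dq,cj=grab('wrist'); ct=camera_info('top'); print(cj['fx'],cj['cx'],cj['cy'],np.round(cj['extrinsics'],3).tolist())
# fisheye points
vv,uu=np.mgrid[0:420,0:560]; x=(uu-cj['cx'])/cj['fx'];y=(vv-cj['cy'])/cj['fy'];r=np.hypot(x,y)+1e-9
k=np.tan(np.minimum(r,1.5))/r; W=(np.stack([x*k*dq,y*k*dq,dq,np.ones_like(dq)],-1)@np.array(cj['extrinsics']).T)[...,:3]
H=cv2.cvtColor(q,cv2.COLOR_BGR2HSV)
m=(H[...,0]>20)&(H[...,0]<35)&(H[...,1]>120)&(W[...,2]<.13)&(W[...,1]<-.03)
print('wrist yellow',m.sum(),np.percentile(W[m],[5,50,95],axis=0).round(3))
```

```text
[ 0.4566496  -0.11636156  0.06863766] [-12.69631553   2.48584432  81.85754059] [ 0.52685849  2.77082566 -0.02187553] 0.00022913817750476603
tcp px 330.81295534070534 170.57339152335425
140 [(324, [0.484, -0.129, 0.167], [150, 73, 7]), (330, [0.468, -0.101, 0.194], [0, 0, 5]), (336, [0.453, -0.101, 0.196], [120, 28, 9])]
143 [(324, [0.483, -0.121, 0.163], [150, 26, 10]), (330, [0.467, -0.1, 0.185], [150, 43, 12]), (336, [0.452, -0.099, 0.188], [0, 0, 10])]
146 [(324, [0.462, 0.802, 1.014], [150, 39, 13]), (330, [0.466, -0.099, 0.176], [0, 0, 5]), (336, [0.451, -0.095, 0.181], [120, 17, 15])]
149 [(324, [0.481, -0.11, 0.152], [7, 79, 29]), (330, [0.466, -0.106, 0.159], [120, 36, 7]), (336, [0.45, -0.102, 0.164], [90, 64, 8])]
152 [(324, [0.483, -0.226, 0.031], [5, 115, 51]), (330, [0.465, -0.103, 0.151], [120, 43, 12]), (336, [0.449, -0.1, 0.156], [120, 36, 14])]
155 [(324, [0.482, -0.226, 0.018], [18, 121, 61]), (330, [0.464, -0.107, 0.136], [15, 21, 49]), (336, [0.448, -0.107, 0.139], [120, 32, 8])]
158 [(324, [0.479, -0.131, 0.1], [25, 191, 115]), (330, [0.463, -0.102, 0.13], [18, 2
[... 1177 characters left out ...]
195, 94])]
185 [(324, [0.471, -0.099, 0.026], [21, 158, 66]), (330, [0.454, -0.096, 0.032], [23, 195, 98]), (336, [0.437, -0.104, 0.026], [19, 49, 88])]
188 [(324, [0.469, -0.03, 0.09], [35, 20, 76]), (330, [0.454, -0.034, 0.088], [15, 45, 57]), (336, [0.436, -0.101, 0.017], [18, 35, 87])]
191 [(324, [0.468, -0.025, 0.084], [30, 22, 118]), (330, [0.453, -0.025, 0.087], [33, 23, 109]), (336, [0.437, -0.026, 0.088], [18, 27, 48])]
325.19226210127806 275.26000568785423 211.69550543177067 [[0.973, -0.221, -0.061, 0.473], [-0.229, -0.919, -0.321, -0.033], [0.015, 0.326, -0.945, 0.247], [0.0, 0.0, 0.0, 1.0]]
wrist yellow 5614 [[ 0.445 -0.133  0.038]
 [ 0.472 -0.105  0.098]
 [ 0.49  -0.094  0.104]]
```

carry_out([
  [0,0,-0.03],
  [0,0,-0.07],
  [0,0,-0.11],
  [0,0,-0.12],
  [0,0,-0.12],
], jaw=[-1,-1,-1,-1,-1], yaw=[0,0,0,0,0])

```text
t: 4.87
eef_pos: [0.4525, -0.1165, 0.1844]
ee_rot: [0.003, 0.784, 0.621, 0.002]
ft_force: [-0.7, -0.5, -1.0]
gripper_width: 0.0002
finger_force: 0.0
```

```bash
python3 go.py | head -2
python3 - <<'E'
from m import *
p,d,ci=grab('side'); w=pts(d,ci); jars('side',p,w); E=np.linalg.inv(np.array(ci['extrinsics']))
s=get_state(); e=np.array(s['eef_pos']); c=E@np.r_[e,1]; print(e,'tcp px',ci['fx']*c[0]/c[2]+ci['cx'],ci['fy']*c[1]/c[2]+ci['cy'])
m=(abs(w[...,0]-e[0])<.05)&(abs(w[...,1]-e[1])<.05)&(w[...,2]>.125)
print('lowest gripper z',np.percentile(w[m][:,2],[0,1,3,10]).round(3))
cv2.imwrite('pics/s2.png',cv2.convertScaleAbs(cv2.resize(p[30:230,220:440],None,fx=3,fy=3),alpha=1.6))
p,d,ci=grab('top'); jars('top',p,pts(d,ci))
E
```

```text
t 4.8667 ab -0.2277 -0.0225 z 0.1844 yaw to go -0.0056 w 0.0002 F [-0.7 -0.5 -1. ] 0.0
y [ 0.0009 -0.0031 -0.    ] ab -0.2268 -0.0256
side red px [333. 137.] n 206 ztop 0.1017 circ [ 0.4617 -0.2318  0.0246] mean [ 0.4614 -0.2301  0.0998] mid [ 0.4612 -0.2311]
side red px [370. 142.] n 390 ztop 0.1326 circ [ 0.36   -0.1948  0.0306] mean [ 0.3595 -0.1937  0.1306] mid [ 0.3593 -0.1946]
side red px [304. 149.] n 125 ztop 0.0795 circ [ 0.5386 -0.1895  0.02  ] mean [ 0.5392 -0.1885  0.0773] mid [ 0.5388 -0.1895]
side red px [332. 151.] n 53 ztop 0.0526 circ [ 0.4604 -0.2245  0.0208] mean [ 0.4612 -0.2147  0.0509] mid [ 0.4604 -0.2182]
side red px [366. 164.] n 154 ztop 0.0672 circ [ 0.3608 -0.1839  0.0272] mean [ 0.361  -0.1718  0.0657] mid [ 0.3608 -0.1741]
side red px [308. 201.] n 787 ztop 0.0922 circ [0.5064 0.0184 0.0563] mean [0.5061 0.0187 0.0902] mid [0.5066 0.0196]
side blue px [265. 206.] n 246 ztop 0.1532 circ [0.5973 0.0865 0.1436] mean [0.6011 0.0988 0.151 ] mid [0.5987 0.0865]
side blue px [297. 225.] n 828 ztop 0.0918 circ [0.5253 0.101  0.0567] mean [0.5253 0.1004 0.09  ] m
[... 418 characters left out ...]
 571 ztop 0.094 circ [0.5062 0.019  0.055 ] mean [0.508  0.0172 0.0917] mid [0.5061 0.0185]
top blue px [271. 193.] n 193 ztop 0.1546 circ [0.5967 0.0815 0.1412] mean [0.5978 0.0834 0.1521] mid [0.597  0.0815]
top blue px [265. 221.] n 485 ztop 0.0935 circ [0.5258 0.099  0.053 ] mean [0.5245 0.0992 0.091 ] mid [0.5255 0.0986]
top blue px [418. 245.] n 169 ztop 0.1049 circ [ 0.4658 -0.3493  0.0214] mean [ 0.467  -0.35    0.1021] mid [ 0.4651 -0.3491]
top yellow px [237. 214.] n 515 ztop 0.094 circ [0.5442 0.1825 0.0549] mean [0.5441 0.1823 0.0915] mid [0.5443 0.1828]
top yellow px [334. 251.] n 128 ztop 0.1049 circ [ 0.4412 -0.1098  0.0209] mean [ 0.4425 -0.1065  0.1024] mid [ 0.4413 -0.1067]
```

View pics/s2.png

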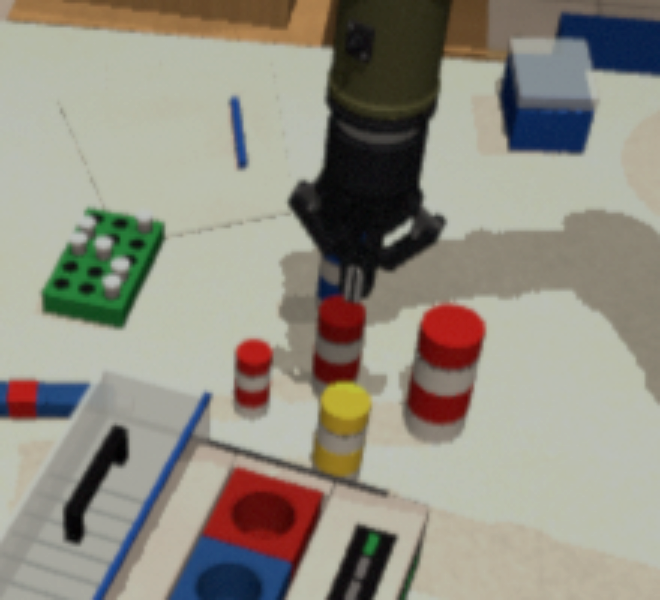

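The jar is upright again at about (0.447,-0.116). The real fingertips stand about 37–40 mm above the reported TCP: at a reported z of 0.182 they show at about 0.22, and they rested on the 0.10 m jar top at a reported z of 0.069. So I must command about 40 mm lower. I'll open and check the fingertip height again while open.

carry_out([
  [-0.001,-0.005,0],
  [-0.001,-0.005,0],
  [-0.001,-0.005,0],
  [-0.001,-0.005,0],
  [-0.001,-0.005,0],
], jaw=[1,1,1,1,1], yaw=[0,0,0,0,0])

```text
t: 5.38
eef_pos: [0.445, -0.116, 0.1802]
ee_rot: [-0.0, 0.784, 0.621, -0.0]
ft_force: [-0.3, 0.2, 1.2]
gripper_width: 0.0607
finger_force: 0.0
```

carry_out([
  [0,0,0.03],
  [0,0,0.065],
  [0,0,0.1],
  [0,0,0.12],
  [0,0,0.12],
], jaw=[1,1,1,1,1], yaw=[0,0,0,0,0])

```text
t: 5.8
eef_pos: [0.4425, -0.1155, 0.0571]
ee_rot: [-0.003, 0.784, 0.621, -0.002]
ft_force: [-0.3, -0.1, -0.1]
gripper_width: 0.0854
finger_force: 0.0
```

```bash
python3 go.py | head -2
python3 - <<'E'
from m import *
p,d,ci=grab('side')
q,e,cj=grab('wrist')
a=cv2.resize(p[80:200,280:390],None,fx=3.6,fy=3.6); b=cv2.resize(q[150:420,80:480],None,fx=.98,fy=.98)
o=np.zeros((max(a.shape[0],b.shape[0]),a.shape[1]+b.shape[1],3),np.uint8);o[:a.shape[0],:a.shape[1]]=a;o[:b.shape[0],a.shape[1]:]=b
cv2.imwrite('pics/s3.png',cv2.convertScaleAbs(o,alpha=1.7)); print(o.shape)
E
```

```text
t 5.8 ab -0.2289 -0.0326 z 0.0571 yaw to go -0.0044 w 0.0854 F [-0.3 -0.1 -0.1] 0.0
y [ 0.0021  0.0069 -0.    ] ab -0.2268 -0.0256
(432, 788, 3)
```

View pics/s3.png

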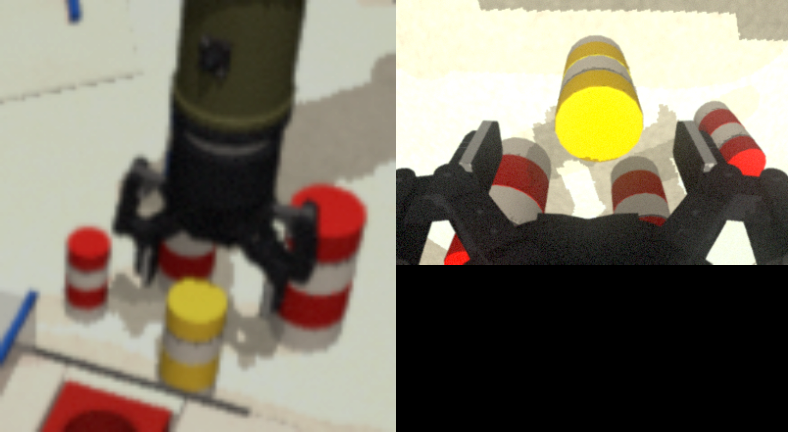

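```bash
cat >> h.py <<'E'
def wpts(dq,cj):
    vv,uu=np.mgrid[0:420,0:560]; x=(uu-cj['cx'])/cj['fx'];y=(vv-cj['cy'])/cj['fy'];r=np.hypot(x,y)+1e-9
    k=np.tan(np.minimum(r,1.5))/r
    return (np.stack([x*k*dq,y*k*dq,dq,np.ones_like(dq)],-1)@np.array(cj['extrinsics']).T)[...,:3]
E
python3 - <<'E'
from h import *
from go import hx,hy,O
q,d,cj=grab('wrist'); w=wpts(d,cj); s=get_state(); e=np.array(s['eef_pos'])
def f(pt): r=pt-e; return np.round([r@hy,r@hx,pt[2]],3)
print('tcp',e.round(4), d[390:420:6,280])
# pads: crop (485,125)->full
for cu,cv_ in [(478,130),(487,127),(480,150),(474,170),(470,185),(692,127),(700,150),(706,170),(712,185),(600,122),(600,95),(600,150)]:
    u=int((cu-396)/.98+80); v=int(cv_/.98+150); print((u,v),q[v,u],f(w[v,u]))
H=cv2.cvtColor(q,cv2.COLOR_BGR2HSV); m=(H[...,0]>20)&(H[...,0]<35)&(H[...,1]>120)&(abs(w[...,2]-.101)<.006)&(w[...,1]<-.05)
c=cv2.minEnclosingCircle(w[m][:,:2].astype(np.float32)); print('jar top',c)
g=(abs((w-e)@hy)<.06)&(abs((w-e)@hx)<.065)&(w[...,2]>.08)&(q.max(-1)<160)&~m
z=w[g]; print('lowest dark', [f(x) for x in z[np.argsort(z[:,2])[:200:20]]])
E
```

```text
tcp [ 0.4459 -0.1158  0.0615] [0.08004476 0.07738083 0.0757926  0.07470468 0.0723297 ]
(163, 282) [ 97 108 104] [ 0.012 -0.05   0.123]
(172, 279) [72 79 82] [ 0.012 -0.047  0.119]
(165, 303) [27 32 33] [ 0.012 -0.044  0.138]
(159, 323) [29 35 31] [ 0.009 -0.044  0.147]
(155, 338) [27 22 25] [ 0.012 -0.042  0.159]
(382, 279) [74 80 84] [0.011 0.047 0.119]
(390, 303) [68 76 77] [0.011 0.044 0.137]
(396, 323) [76 83 85] [0.008 0.045 0.147]
(402, 338) [22 25 28] [0.013 0.042 0.16 ]
(288, 274) [  3 147 154] [0.004 0.005 0.099]
(288, 246) [ 13 148 154] [0.02  0.005 0.1  ]
(288, 303) [ 15 147 154] [-0.014  0.005  0.099]
jar top ((0.44980117678642273, -0.11448517441749573), 0.02310595102608204)
lowest dark [array([ 0.018, -0.012,  0.08 ]), array([ 0.018, -0.012,  0.08 ]), array([0.024, 0.01 , 0.081]), array([0.011, 0.024, 0.081]), array([ 0.022, -0.005,  0.082]), array([ 0.022, -0.007,  0.082]), array([0.024, 0.002, 0.082]), array([ 0.023, -0.004,  0.083]), array([ 0.021, -0.008,  0.083]), array([ 0.024, -0.003,  0.084])]
```

Wrist depth confirms it: the open pad tips are at z≈0.117 with the reported TCP at 0.0615, an offset of about 55 mm open and 42 mm shut. They are laterally centred. The jar is at (0.450,-0.1145).

carry_out([
  [0.003,0.005,0],
  [0.003,0.005,0.03],
  [0.003,0.005,0.044],
  [0.003,0.005,0.044],
  [0.003,0.005,0.044],
], jaw=[1,1,1,1,-1], yaw=[0,0,0,0,0])

```text
t: 6.37
eef_pos: [0.4515, -0.1142, 0.0175]
ee_rot: [0.0, 0.784, 0.621, 0.0]
ft_force: [0.2, -0.6, 0.0]
gripper_width: 0.0754
finger_force: 0.0
```

carry_out([
  [0,0,0],
  [0,0,0],
  [0,0,0],
  [0,0,0],
  [0,0,0],
], jaw=[-1,-1,-1,-1,-1], yaw=[0,0,0,0,0])

```text
t: 6.78
eef_pos: [0.4514, -0.1144, 0.0181]
ee_rot: [0.001, 0.784, 0.621, 0.0]
ft_force: [-1.0, 0.7, 7.9]
gripper_width: 0.0449
finger_force: 59.7
```

```bash
python3 go.py | sed -n '1,2p;7p'
```

```text
t 6.7833 ab -0.2259 -0.0241 z 0.0181 yaw to go -0.0052 w 0.0449 F [-1.   0.7  7.9] 59.730015993118286
y [-0.0009 -0.0015 -0.    ] ab -0.2268 -0.0256
BB [ 0.226   0.0229 -0.    ]
```

carry_out([
  [0,0,-0.02],
  [0,0,-0.05],
  [0,0,-0.085],
  [0,0,-0.12],
  [0,0,-0.135],
], jaw=[-1,-1,-1,-1,-1], yaw=[0,0,0,0,0])

```text
t: 7.2
eef_pos: [0.4525, -0.114, 0.1562]
ee_rot: [0.002, 0.784, 0.621, 0.002]
ft_force: [1.6, 0.2, -1.6]
gripper_width: 0.0452
finger_force: 61.5
```

carry_out([
  [0.02,0.002,0],
  [0.05,0.005,0],
  [0.085,0.008,0],
  [0.12,0.011,0],
  [0.155,0.012,0],
], jaw=[-1,-1,-1,-1,-1], yaw=[0,0,0,0,0])

```text
t: 7.62
eef_pos: [0.4984, 0.035, 0.1525]
ee_rot: [0.0, 0.784, 0.62, 0.0]
ft_force: [1.6, 0.0, -0.7]
gripper_width: 0.0448
finger_force: 61.5
```

carry_out([
  [0.035,0.002,0],
  [0.07,0.005,0],
  [0.105,0.008,0],
  [0.135,0.011,0],
  [0.155,0.012,0],
], jaw=[-1,-1,-1,-1,-1], yaw=[0,0,0,0,0])

```text
t: 8.03
eef_pos: [0.5454, 0.1858, 0.1525]
ee_rot: [-0.001, 0.783, 0.622, 0.001]
ft_force: [1.0, -0.6, -0.5]
gripper_width: 0.0447
finger_force: 61.5
```

carry_out([
  [0,0,0],
  [0,0,0],
  [0,0,0],
], jaw=[-1,-1,-1], yaw=[0,0,0])

```text
t: 8.28
eef_pos: [0.5448, 0.1809, 0.1518]
ee_rot: [0.0, 0.784, 0.621, -0.0]
ft_force: [0.6, -1.0, -1.9]
gripper_width: 0.045
finger_force: 61.5
```

```bash
cat > jaw_chk.py <<'E'
# where is the held jar top (wrist cam), relative to heater frame
import sys
from h import *
from go import hx,hy,O,rep
col=sys.argv[1]; zt=float(sys.argv[2])
q,d,cj=grab('wrist'); w=wpts(d,cj); H=cv2.cvtColor(q,cv2.COLOR_BGR2HSV).astype(int)[...,0]
S=cv2.cvtColor(q,cv2.COLOR_BGR2HSV)[...,1]
mk={'y':(H>20)&(H<35),'b':(H>105)&(H<130),'r':(H<8)|(H>172)}[col]&(S>110)&(abs(w[...,2]-zt)<.012)
k,lab,st,ce=cv2.connectedComponentsWithStats(mk.astype(np.uint8)); i=1+np.argmax(st[1:,4]); p=w[lab==i]
z=np.median(p[:,2]); t=p[abs(p[:,2]-z)<.004]; (x,y),r=cv2.minEnclosingCircle(t[:,:2].astype(np.float32))
c=np.array([x,y,0])-O; print('held',len(t),'xyz',round(x,4),round(y,4),round(z,4),'r',round(r,4),'ab',round(c@hy,4),round(c@hx,4))
A=np.c_[t[:,:2],np.ones(len(t))]; print('tilt',np.linalg.lstsq(A,t[:,2],rcond=None)[0][:2].round(3))
E
python3 jaw_chk.py y .235; python3 go.py | sed -n '1p;8p'
```

```text
held 8003 xyz 0.5465 0.1828 0.233 r 0.0259 ab 0.0851 0.002
tilt [-0.017 -0.018]
t 8.3333 ab 0.0824 0.001 z 0.1518 yaw to go -0.0064 w 0.0448 F [ 0.2 -1.3 -1. ] 61.49579554796219
BY [ 0.0016 -0.001  -0.    ]
```

carry_out([
  [0,-0.001,0.025],
  [0,-0.001,0.045],
  [0,-0.001,0.06],
  [0,-0.001,0.075],
  [0,-0.001,0.08],
], jaw=[-1,-1,-1,-1,-1], yaw=[0,0,0,0,0])

```text
t: 8.75
eef_pos: [0.544, 0.1812, 0.0705]
ee_rot: [-0.0, 0.784, 0.62, -0.0]
ft_force: [-0.1, 1.4, -0.3]
gripper_width: 0.0445
finger_force: 62.7
```

carry_out([
  [0,0,0.005],
  [0,0,0.01],
  [0,0,0.014],
  [0,0,0.018],
  [0,0,0.018],
], jaw=[-1,-1,-1,-1,-1], yaw=[0,0,0,0,0])

```text
t: 9.17
eef_pos: [0.5438, 0.1816, 0.0532]
ee_rot: [0.0, 0.784, 0.621, -0.001]
ft_force: [-0.2, -0.7, -1.7]
gripper_width: 0.0448
finger_force: 62.7
```

```bash
python3 jaw_chk.py y .137; python3 go.py | sed -n '1p;8p'
```

```text
held 8027 xyz 0.5453 0.1837 0.1347 r 0.0254 ab 0.0858 0.0006
tilt [-0.01  -0.021]
t 9.2167 ab 0.0836 -0.0003 z 0.0535 yaw to go -0.0051 w 0.0448 F [-0.2  0.3 -0.7] 62.657850086688995
BY [ 0.0004  0.0003 -0.    ]
```

carry_out([
  [0,0,0.001],
  [0,0,0.002],
  [0,0,0.003],
  [0,0,0.003],
], jaw=[-1,-1,-1,-1], yaw=[0,0,0,0])

```text
t: 9.55
eef_pos: [0.5443, 0.1823, 0.0526]
ee_rot: [0.001, 0.784, 0.621, 0.0]
ft_force: [-4.9, -3.4, 14.7]
gripper_width: 0.0444
finger_force: 64.3
```

The jar is in contact with the bore floor. I'll release it, go up, and go back for blue.

carry_out([
  [0,0,-0.002],
  [0,0,-0.002],
  [0,0,-0.002],
  [0,0,-0.002],
  [0,0,-0.002],
], jaw=[0.3,0.4,0.6,0.8,1], yaw=[0,0,0,0,0])

```text
t: 9.97
eef_pos: [0.5439, 0.1822, 0.0525]
ee_rot: [-0.0, 0.784, 0.621, -0.0]
ft_force: [-1.1, 1.3, 0.1]
gripper_width: 0.0849
finger_force: 0.4
```

carry_out([
  [0,0,-0.01],
  [0,0,-0.03],
  [0,0,-0.05],
  [0,0,-0.08],
  [0,0,-0.1],
], jaw=[1,1,1,1,1], yaw=[0,0,0,0,0.005])

```text
t: 10.38
eef_pos: [0.5445, 0.1828, 0.1555]
ee_rot: [0.0, 0.785, 0.619, 0.001]
ft_force: [1.2, 1.0, 0.2]
gripper_width: 0.0853
finger_force: 0.0
```

```bash
python3 jaw_chk.py y .135; python3 go.py | sed -n '1,4p'
```

```text
held 3369 xyz 0.5436 0.1822 0.1343 r 0.0231 ab 0.0839 -0.0007
tilt [-0.004 -0.013]
t 10.4333 ab 0.0861 0.0014 z 0.159 yaw to go -0.0102 w 0.0853 F [1.2 1.  2.5] 0.0
y [-0.3132 -0.0238 -0.0015] ab -0.2268 -0.0256
r [-0.4255  0.0143 -0.0017] ab -0.3396 0.0114
b [-0.5365  0.0462 -0.002 ] ab -0.4508 0.0421
```

carry_out([
  [-0.036,0.003,0],
  [-0.072,0.006,0],
  [-0.108,0.009,0],
  [-0.144,0.012,0],
  [-0.18,0.015,0],
], jaw=[1,1,1,1,1], yaw=[-0.008,-0.008,-0.008,-0.008,-0.008])

```text
t: 10.85
eef_pos: [0.5162, 0.0023, 0.1532]
ee_rot: [0.0, 0.783, 0.622, 0.0]
ft_force: [1.2, -0.3, -0.4]
gripper_width: 0.0857
finger_force: 0.0
```

carry_out([
  [-0.036,0.003,0],
  [-0.072,0.006,0],
  [-0.108,0.009,0],
  [-0.144,0.012,0],
  [-0.18,0.015,0],
], jaw=[1,1,1,1,1], yaw=[0,0,0,0,0])

```text
t: 11.27
eef_pos: [0.4901, -0.1767, 0.1533]
ee_rot: [0.0, 0.783, 0.622, 0.0]
ft_force: [-0.3, -0.6, 0.7]
gripper_width: 0.0854
finger_force: 0.0
```

carry_out([
  [-0.036,0.003,0],
  [-0.072,0.006,0],
  [-0.108,0.009,0],
  [-0.144,0.012,0],
  [-0.175,0.012,0],
], jaw=[1,1,1,1,1], yaw=[0,0,0,0,0])

```text
t: 11.68
eef_pos: [0.462, -0.3511, 0.1531]
ee_rot: [0.0, 0.783, 0.622, -0.0]
ft_force: [0.1, 0.5, -0.3]
gripper_width: 0.0853
finger_force: 0.0
```

carry_out([
  [0,0,0.02],
  [0,0,0.03],
  [0,0,0.03],
], jaw=[1,1,1], yaw=[0,0,0])

```text
t: 11.93
eef_pos: [0.4613, -0.3472, 0.1207]
ee_rot: [-0.002, 0.783, 0.622, -0.0]
ft_force: [0.2, 0.6, 0.2]
gripper_width: 0.0854
finger_force: 0.0
```

```bash
python3 go.py | sed -n '1p;4p';python3 jaw_chk.py b .1; python3 go.py | sed -n '1p;4p'
```

```text
t 11.9333 ab -0.4505 0.0377 z 0.1207 yaw to go -0.002 w 0.0854 F [0.2 0.6 0.2] 0.0
b [-0.0003  0.0044 -0.    ] ab -0.4508 0.0421
held 3231 xyz 0.467 -0.3487 0.0993 r 0.0227 ab -0.4507 0.0436
tilt [-0.002 -0.009]
t 11.9833 ab -0.4498 0.0385 z 0.122 yaw to go -0.0006 w 0.0854 F [ 0.8 -0.3  0.4] 0.0
b [-0.001   0.0036 -0.    ] ab -0.4508 0.0421
```

carry_out([
  [-0.001,0.005,0.005],
  [-0.001,0.005,0.035],
  [-0.001,0.005,0.07],
  [-0.001,0.005,0.095],
  [-0.001,0.005,0.104],
], jaw=[1,1,1,1,1], yaw=[0,0,0,0,0])

```text
t: 12.4
eef_pos: [0.4667, -0.3486, 0.0161]
ee_rot: [-0.002, 0.782, 0.623, -0.0]
ft_force: [-0.8, 0.5, -0.2]
gripper_width: 0.0855
finger_force: 0.0
```

carry_out([
  [0,0,0],
  [0,0,0],
  [0,0,0],
  [0,0,0],
  [0,0,0],
], jaw=[-1,-1,-1,-1,-1], yaw=[0,0,0,0,0])

```text
t: 12.82
eef_pos: [0.4685, -0.3507, 0.0208]
ee_rot: [0.002, 0.783, 0.622, 0.0]
ft_force: [-1.1, 1.5, 7.2]
gripper_width: 0.0451
finger_force: 60.3
```

carry_out([
  [0,0,0],
  [0,0,0],
], jaw=[-1,-1], yaw=[0,0])

```text
t: 12.98
eef_pos: [0.4685, -0.3508, 0.0208]
ee_rot: [0.002, 0.783, 0.622, 0.0]
ft_force: [-1.5, 1.3, 7.5]
gripper_width: 0.0451
finger_force: 60.3
```

```bash
python3 go.py | sed -n '1p;4p;7p'
```

```text
t 12.9833 ab -0.4524 0.0455 z 0.0208 yaw to go -0.002 w 0.0451 F [-1.5  1.3  7.5] 60.27958430349827
b [ 0.0015 -0.0034 -0.    ] ab -0.4508 0.0421
BB [ 0.4523 -0.0464 -0.0007]
```

carry_out([
  [0,0,-0.02],
  [0,0,-0.05],
  [0,0,-0.085],
  [0,0,-0.12],
  [0,0,-0.135],
], jaw=[-1,-1,-1,-1,-1], yaw=[0,0,0,0,0])

```text
t: 13.4
eef_pos: [0.4694, -0.3509, 0.1593]
ee_rot: [0.003, 0.783, 0.622, 0.001]
ft_force: [1.1, -0.2, -1.4]
gripper_width: 0.045
finger_force: 61.3
```

carry_out([
  [0.02,-0.003,0],
  [0.05,-0.006,0],
  [0.085,-0.01,0],
  [0.12,-0.013,0],
  [0.155,-0.016,0],
], jaw=[-1,-1,-1,-1,-1], yaw=[0,0,0,0,0])

```text
t: 13.82
eef_pos: [0.4868, -0.1944, 0.1547]
ee_rot: [0.001, 0.783, 0.622, 0.0]
ft_force: [0.2, -0.2, -1.4]
gripper_width: 0.0448
finger_force: 61.4
```

carry_out([
  [0.035,-0.003,0],
  [0.07,-0.006,0],
  [0.105,-0.01,0],
  [0.14,-0.013,0],
  [0.17,-0.016,0],
], jaw=[-1,-1,-1,-1,-1], yaw=[0,0,0,0,0])

```text
t: 14.23
eef_pos: [0.5099, -0.0239, 0.1549]
ee_rot: [0.001, 0.783, 0.623, 0.001]
ft_force: [0.5, -0.2, -2.1]
gripper_width: 0.0449
finger_force: 61.4
```

carry_out([
  [0.035,-0.003,0],
  [0.07,-0.006,0],
  [0.1,-0.01,0],
  [0.12,-0.013,0],
  [0.127,-0.014,0],
], jaw=[-1,-1,-1,-1,-1], yaw=[0,0,0,0,0])

```text
t: 14.65
eef_pos: [0.5247, 0.1052, 0.155]
ee_rot: [-0.0, 0.781, 0.624, 0.002]
ft_force: [-0.3, -0.2, -1.7]
gripper_width: 0.0448
finger_force: 61.4
```

carry_out([
  [0,0,0],
  [0,0,0],
  [0,0,0],
], jaw=[-1,-1,-1], yaw=[0,0,0])

```text
t: 14.9
eef_pos: [0.5247, 0.0983, 0.1538]
ee_rot: [0.001, 0.784, 0.621, -0.0]
ft_force: [-0.4, -0.1, -1.9]
gripper_width: 0.0449
finger_force: 61.4
```

```bash
python3 go.py | sed -n '1p;7p'; python3 jaw_chk.py b .235; python3 go.py | sed -n '1p;7p'
```

```text
t 14.9 ab -0.0021 -0.0003 z 0.1538 yaw to go -0.0041 w 0.0449 F [-0.4 -0.1 -1.9] 61.365604251623154
BB [ 0.0021  0.0003 -0.    ]
held 8078 xyz 0.5246 0.099 0.2324 r 0.0238 ab -0.0015 -0.0006
tilt [-0.019 -0.015]
t 14.95 ab -0.0022 -0.0003 z 0.1537 yaw to go -0.0046 w 0.0448 F [ 0.1 -0.6 -1.9] 61.365759149193764
BB [ 0.0022  0.0003 -0.    ]
```

carry_out([
  [0.0015,0,0.025],
  [0.0015,0,0.045],
  [0.0015,0,0.06],
  [0.0015,0,0.075],
  [0.0015,0,0.08],
], jaw=[-1,-1,-1,-1,-1], yaw=[0,0,0,0,0])

```text
t: 15.37
eef_pos: [0.5245, 0.0998, 0.0719]
ee_rot: [-0.0, 0.784, 0.621, -0.001]
ft_force: [-0.1, -0.0, -1.3]
gripper_width: 0.0448
finger_force: 61.4
```

carry_out([
  [0,0,0.005],
  [0,0,0.01],
  [0,0,0.014],
  [0,0,0.017],
  [0,0,0.017],
], jaw=[-1,-1,-1,-1,-1], yaw=[0,0,0,0,0])

```text
t: 15.78
eef_pos: [0.5249, 0.1017, 0.0565]
ee_rot: [-0.0, 0.783, 0.622, -0.0]
ft_force: [0.2, -0.6, -1.7]
gripper_width: 0.0445
finger_force: 61.4
```

carry_out([
  [0,0,0.001],
  [0,0,0.002],
  [0,0,0.0025],
  [0,0,0.0025],
], jaw=[-1,-1,-1,-1], yaw=[0,0,0,0])

```text
t: 16.12
eef_pos: [0.5253, 0.1022, 0.0557]
ee_rot: [0.001, 0.783, 0.622, 0.0]
ft_force: [-4.1, -1.5, 12.1]
gripper_width: 0.0448
finger_force: 62.8
```

```bash
python3 jaw_chk.py b .137; python3 go.py | sed -n '1p;7p'
```

```text
held 8112 xyz 0.525 0.1025 0.1344 r 0.0239 ab 0.002 -0.001
tilt [-0.02  -0.016]
t 16.1667 ab 0.0018 -0.0006 z 0.0557 yaw to go -0.0017 w 0.0447 F [-4.2 -0.8 11. ] 62.768592461943626
BB [-0.0018  0.0006  0.    ]
```

carry_out([
  [0,0,-0.002],
  [0,0,-0.002],
  [0,0,-0.002],
  [0,0,-0.002],
  [0,0,-0.002],
], jaw=[0.3,0.4,0.6,0.8,1], yaw=[0,0,0,0,0])

```text
t: 16.58
eef_pos: [0.525, 0.1018, 0.0561]
ee_rot: [-0.0, 0.783, 0.622, 0.0]
ft_force: [0.3, -0.1, 0.6]
gripper_width: 0.0854
finger_force: 0.0
```

carry_out([
  [0,0,-0.01],
  [0,0,-0.03],
  [0,0,-0.05],
  [0,0,-0.08],
  [0,0,-0.1],
], jaw=[1,1,1,1,1], yaw=[0,0,0,0,0])

```text
t: 17.0
eef_pos: [0.5253, 0.1024, 0.1589]
ee_rot: [0.0, 0.783, 0.622, 0.001]
ft_force: [-0.6, 0.5, -0.0]
gripper_width: 0.0857
finger_force: 0.0
```

```bash
python3 jaw_chk.py b .135; python3 go.py | sed -n '1p;3p'
```

```text
held 3295 xyz 0.5235 0.1035 0.1343 r 0.0231 ab 0.0026 -0.0027
tilt [-0.003 -0.01 ]
t 17.05 ab 0.0032 0.0009 z 0.1622 yaw to go -0.0014 w 0.0856 F [1.6 0.7 2.7] 0.0
r [-0.3428  0.011  -0.001 ] ab -0.3396 0.0114
```

carry_out([
  [-0.036,0.001,0],
  [-0.072,0.003,0],
  [-0.108,0.005,0],
  [-0.144,0.006,0],
  [-0.18,0.007,0],
], jaw=[1,1,1,1,1], yaw=[0,0,0,0,0])

```text
t: 17.47
eef_pos: [0.4906, -0.0765, 0.1567]
ee_rot: [0.0, 0.783, 0.622, 0.0]
ft_force: [0.1, -0.3, 0.4]
gripper_width: 0.0853
finger_force: 0.0
```

carry_out([
  [-0.036,0.001,0],
  [-0.072,0.003,0],
  [-0.108,0.005,0],
  [-0.144,0.006,0],
  [-0.161,0.006,0],
], jaw=[1,1,1,1,1], yaw=[0,0,0,0,0])

```text
t: 17.88
eef_pos: [0.4589, -0.2385, 0.1563]
ee_rot: [0.0, 0.785, 0.62, -0.001]
ft_force: [-0.5, 0.3, -0.2]
gripper_width: 0.0853
finger_force: 0.0
```

carry_out([
  [0,0,0.02],
  [0,0,0.03],
  [0,0,0.03],
  [0,0,0.03],
], jaw=[1,1,1,1], yaw=[0,0,0,0])

```text
t: 18.22
eef_pos: [0.4605, -0.2321, 0.1261]
ee_rot: [-0.001, 0.782, 0.623, -0.0]
ft_force: [-0.0, 0.2, -0.1]
gripper_width: 0.0855
finger_force: 0.0
```

```bash
python3 go.py | sed -n '1p;3p';python3 jaw_chk.py r .1; python3 go.py | sed -n '1p;3p'
```

```text
t 18.2167 ab -0.3385 0.0111 z 0.1261 yaw to go -0.0002 w 0.0855 F [-0.   0.2 -0.1] 0.0
r [-0.0011  0.0003 -0.    ] ab -0.3396 0.0114
held 3170 xyz 0.4611 -0.2336 0.0993 r 0.023 ab -0.3398 0.012
tilt [-0.003 -0.012]
t 18.2667 ab -0.3384 0.0117 z 0.1266 yaw to go 0.0 w 0.0857 F [-0.7 -0.8  0.8] 0.0
r [-0.0012 -0.0003 -0.    ] ab -0.3396 0.0114
```

The wrist view confirms the cap radius of 23.0 mm and the top at 0.099, so this is the middle-sized red jar.

carry_out([
  [-0.001,0,0.02],
  [-0.001,0,0.05],
  [-0.001,0,0.08],
  [-0.001,0,0.1],
  [-0.001,0,0.108],
], jaw=[1,1,1,1,1], yaw=[0,0,0,0,0])

```text
t: 18.68
eef_pos: [0.4597, -0.233, 0.0165]
ee_rot: [-0.001, 0.782, 0.623, -0.0]
ft_force: [0.8, -0.3, 0.3]
gripper_width: 0.0857
finger_force: 0.0
```

carry_out([
  [0,0,0],
  [0,0,0],
  [0,0,0],
  [0,0,0],
  [0,0,0],
], jaw=[1,-1,-1,-1,-1], yaw=[0,0,0,0,0])

```text
t: 19.1
eef_pos: [0.4612, -0.2346, 0.0198]
ee_rot: [0.001, 0.783, 0.622, 0.0]
ft_force: [-0.3, 0.6, 4.3]
gripper_width: 0.045
finger_force: 60.4
```

carry_out([
  [0,0,0],
  [0,0,0],
], jaw=[-1,-1], yaw=[0,0])

```text
t: 19.27
eef_pos: [0.4613, -0.2346, 0.0198]
ee_rot: [0.001, 0.783, 0.622, 0.0]
ft_force: [-1.0, 0.5, 7.1]
gripper_width: 0.0446
finger_force: 60.3
```

```bash
python3 go.py | sed -n '1p;3p;6p'
```

```text
t 19.2667 ab -0.3408 0.0125 z 0.0198 yaw to go -0.0022 w 0.0446 F [-1.   0.5  7.1] 60.322619676589966
r [ 0.0012 -0.0011 -0.    ] ab -0.3396 0.0114
BR [ 0.2568 -0.013  -0.0003]
```

carry_out([
  [0,0,-0.02],
  [0,0,-0.05],
  [0,0,-0.085],
  [0,0,-0.12],
  [0,0,-0.135],
], jaw=[-1,-1,-1,-1,-1], yaw=[0,0,0,0,0])

```text
t: 19.68
eef_pos: [0.4621, -0.2344, 0.158]
ee_rot: [0.003, 0.783, 0.622, 0.001]
ft_force: [0.5, -0.5, -1.5]
gripper_width: 0.0448
finger_force: 61.7
```

carry_out([
  [0.02,-0.001,0],
  [0.05,-0.002,0],
  [0.085,-0.004,0],
  [0.12,-0.006,0],
  [0.155,-0.008,0],
], jaw=[-1,-1,-1,-1,-1], yaw=[0,0,0,0,0])

```text
t: 20.1
eef_pos: [0.4875, -0.0803, 0.154]
ee_rot: [0.0, 0.783, 0.622, 0.0]
ft_force: [0.5, -0.1, -1.1]
gripper_width: 0.0447
finger_force: 61.7
```

carry_out([
  [0.03,-0.002,0],
  [0.06,-0.003,0],
  [0.08,-0.004,0],
  [0.095,-0.004,0],
  [0.102,-0.004,0],
], jaw=[-1,-1,-1,-1,-1], yaw=[0,0,0,0,0])

```text
t: 20.52
eef_pos: [0.507, 0.0216, 0.1541]
ee_rot: [0.0, 0.782, 0.623, 0.001]
ft_force: [0.8, -0.6, -1.1]
gripper_width: 0.0447
finger_force: 61.7
```

carry_out([
  [0,0,0],
  [0,0,0],
  [0,0,0],
], jaw=[-1,-1,-1], yaw=[0,0,0])

```text
t: 20.77
eef_pos: [0.5065, 0.0171, 0.1531]
ee_rot: [0.0, 0.784, 0.621, -0.0]
ft_force: [0.4, -0.1, -2.0]
gripper_width: 0.045
finger_force: 61.7
```

```bash
python3 jaw_chk.py r .235; python3 go.py | sed -n '1p;6p'
```

```text
held 8293 xyz 0.5064 0.0172 0.2325 r 0.0245 ab -0.0853 0.0001
tilt [-0.008 -0.018]
t 20.8167 ab -0.0853 0.0001 z 0.1531 yaw to go -0.0042 w 0.045 F [ 0.1  0.7 -1.1] 61.74657851457596
BR [ 0.0013 -0.0001 -0.    ]
```

carry_out([
  [0.0005,0,0.025],
  [0.0005,0,0.045],
  [0.0005,0,0.06],
  [0.0005,0,0.075],
  [0.0005,0,0.08],
], jaw=[-1,-1,-1,-1,-1], yaw=[0,0,0,0,0])

```text
t: 21.23
eef_pos: [0.5056, 0.0176, 0.0713]
ee_rot: [-0.001, 0.784, 0.621, -0.001]
ft_force: [-0.1, -0.4, -1.6]
gripper_width: 0.0448
finger_force: 61.8
```

carry_out([
  [0,0,0.005],
  [0,0,0.01],
  [0,0,0.014],
  [0,0,0.017],
  [0,0,0.017],
], jaw=[-1,-1,-1,-1,-1], yaw=[0,0,0,0,0])

```text
t: 21.65
eef_pos: [0.5068, 0.0192, 0.056]
ee_rot: [-0.0, 0.783, 0.622, -0.0]
ft_force: [-0.1, 0.3, -1.6]
gripper_width: 0.0449
finger_force: 61.8
```

carry_out([
  [0,0,0.001],
  [0,0,0.002],
  [0,0,0.0025],
  [0,0,0.0025],
], jaw=[-1,-1,-1,-1], yaw=[0,0,0,0])

```text
t: 21.98
eef_pos: [0.5072, 0.0194, 0.0548]
ee_rot: [0.001, 0.783, 0.622, 0.0]
ft_force: [-2.8, -0.7, 8.4]
gripper_width: 0.0449
finger_force: 63.0
```

```bash
python3 jaw_chk.py r .137; python3 go.py | sed -n '1p;6p'
```

```text
held 8302 xyz 0.5071 0.0196 0.1342 r 0.0248 ab -0.0827 0.0002
tilt [-0.006 -0.018]
t 22.0333 ab -0.0829 0.0003 z 0.0548 yaw to go -0.0018 w 0.0449 F [-2.4 -0.3  8. ] 63.04639756679535
BR [-0.0011 -0.0003 -0.    ]
```

carry_out([
  [0,0,-0.002],
  [0,0,-0.002],
  [0,0,-0.002],
  [0,0,-0.002],
  [0,0,-0.002],
], jaw=[0.3,0.4,0.6,0.8,1], yaw=[0,0,0,0,0])

```text
t: 22.45
eef_pos: [0.5069, 0.0193, 0.0556]
ee_rot: [-0.0, 0.783, 0.622, 0.0]
ft_force: [0.5, 0.2, 0.3]
gripper_width: 0.085
finger_force: 0.0
```

carry_out([
  [0,0,-0.01],
  [0,0,-0.03],
  [0,0,-0.06],
  [0,0,-0.09],
  [0,0,-0.12],
], jaw=[1,1,1,1,1], yaw=[0,0,0,0,0])

```text
t: 22.87
eef_pos: [0.5064, 0.0197, 0.1776]
ee_rot: [-0.0, 0.783, 0.622, -0.0]
ft_force: [0.4, 0.2, 0.3]
gripper_width: 0.0857
finger_force: 0.0
```

carry_out([
  [0.02,0.03,0],
  [0.043,0.06,0],
  [0.065,0.09,0],
  [0.084,0.114,0],
  [0.084,0.114,0],
], jaw=[1,1,1,1,1], yaw=[0,0,0,0,0])

```text
t: 23.28
eef_pos: [0.6407, 0.0789, 0.1756]
ee_rot: [-0.001, 0.782, 0.623, 0.002]
ft_force: [-1.4, 0.4, 0.7]
gripper_width: 0.0853
finger_force: 0.0
```

```bash
python3 go.py | sed -n '1p;5p'
python3 - <<'E'
from h import *
from go import hx,hy,O
for n in('top','side','wrist'):
    p,d,ci=grab(n); w=wpts(d,ci) if n=='wrist' else pts(d,ci)
    r=w-O; a,b=r@hy,r@hx
    m=(abs(a)<.07)&(abs(b-.11)<.04)&(w[...,2]>.172)&(w[...,2]<.196)
    if m.sum()>10: print(n,m.sum(),'a',np.percentile(a[m],[2,50,98]).round(4),'b',np.percentile(b[m],[2,50,98]).round(4),'z',np.median(w[m][:,2]).round(4))
E
for c in r b y; do python3 jaw_chk.py $c .135|head -1; done
```

```text
t 23.2833 ab 0.0049 0.1171 z 0.1756 yaw to go -0.0002 w 0.0853 F [-1.4  0.4  0.7] 0.0
h [-0.0034 -0.0032 -0.    ] ab 0.0016 0.1138
top 37 a [0.0205 0.0411 0.0502] b [0.1077 0.1129 0.1203] z 0.1854
side 247 a [-0.0453  0.0077  0.0519] b [0.1073 0.1125 0.1206] z 0.186
wrist 3742 a [-0.0442  0.0113  0.0514] b [0.108  0.1146 0.1214] z 0.1861
held 430 xyz 0.5015 0.0292 0.1341 r 0.0198 ab -0.0746 -0.0075
held 2201 xyz 0.5243 0.1036 0.1342 r 0.023 ab 0.003 -0.0019
held 2638 xyz 0.5437 0.1817 0.1343 r 0.0234 ab 0.0833 -0.0005
```

carry_out([
  [-0.002,-0.002,0],
  [-0.002,-0.002,0.025],
  [-0.002,-0.002,0.045],
  [-0.002,-0.002,0.055],
  [-0.002,-0.002,0.055],
], jaw=[1,1,1,1,1], yaw=[0,0,0,0,0])

```text
t: 24.0
eef_pos: [0.6327, 0.0726, 0.1187]
ee_rot: [-0.001, 0.783, 0.622, -0.002]
ft_force: [0.4, -0.3, -0.1]
gripper_width: 0.0856
finger_force: 0.0
```

```bash
python3 go.py | sed -n '1p;5p'
python3 - <<'E'
from h import *
p,d,ci=grab('wrist'); cv2.imwrite('pics/w4.png',cv2.convertScaleAbs(p,alpha=1.5))
E
```

```text
t 24.0 ab -0.0029 0.1107 z 0.1187 yaw to go -0.0024 w 0.0856 F [ 0.4 -0.3 -0.1] 0.0
h [ 0.0045  0.0031 -0.    ] ab 0.0016 0.1138
```

View pics/w4.png

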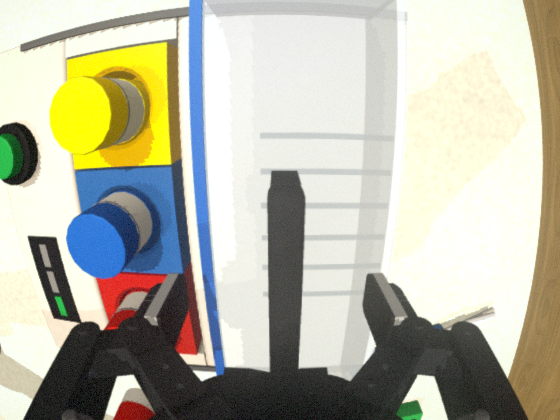

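The jars are seated, and the handle bar (column 285) lies between the pads (columns 165 and 380). I'll close on it.

carry_out([
  [0.002,0.003,0],
  [0.002,0.003,0],
  [0.002,0.003,0],
  [0.002,0.003,0],
  [0.002,0.003,0],
], jaw=[1,-1,-1,-1,-1], yaw=[0,0,0,0,0])

```text
t: 24.47
eef_pos: [0.6381, 0.0752, 0.1212]
ee_rot: [0.0, 0.783, 0.622, 0.0]
ft_force: [-0.1, 0.0, 0.6]
gripper_width: 0.0387
finger_force: 0.0
```

carry_out([
  [0,0,0],
  [0,0,0],
  [0,0,0],
  [0,0,0],
  [0,0,0],
], jaw=[-1,-1,-1,-1,-1], yaw=[0,0,0,0,0])

```text
t: 24.88
eef_pos: [0.638, 0.0751, 0.121]
ee_rot: [0.0, 0.783, 0.622, 0.0]
ft_force: [-0.5, -0.5, 3.6]
gripper_width: 0.0129
finger_force: 59.2
```

carry_out([
  [0,-0.015,0],
  [0,-0.035,0],
  [0,-0.06,0],
  [0,-0.085,0],
  [0,-0.105,0],
], jaw=[-1,-1,-1,-1,-1], yaw=[0,0,0,0,0])

```text
t: 25.3
eef_pos: [0.535, 0.0988, 0.121]
ee_rot: [0.001, 0.783, 0.622, 0.0]
ft_force: [2.4, -0.9, 0.2]
gripper_width: 0.0128
finger_force: 60.0
```

carry_out([
  [0,-0.003,0],
  [0,-0.006,0],
  [0,-0.009,0],
  [0,-0.012,0],
  [0,-0.012,0],
], jaw=[-1,-1,-1,-1,-1], yaw=[0,0,0,0,0])

```text
t: 25.72
eef_pos: [0.5246, 0.1012, 0.1209]
ee_rot: [0.0, 0.783, 0.622, 0.0]
ft_force: [0.6, -2.3, 5.2]
gripper_width: 0.0129
finger_force: 60.8
```

```bash
python3 go.py | sed -n '1p;5p'
```

```text
t 25.7167 ab 0.0007 -0.001 z 0.1209 yaw to go -0.0027 w 0.0129 F [ 0.6 -2.3  5.2] 60.75753450393677
h [1.200e-03 1.149e-01 1.000e-04] ab 0.0016 0.1138
```

Not at the stop yet (b=-0.001, expected around -0.008). I'll continue in small steps and watch the force.

carry_out([
  [0,-0.002,0],
  [0,-0.004,0],
  [0,-0.006,0],
  [0,-0.008,0],
  [0,-0.008,0],
], jaw=[-1,-1,-1,-1,-1], yaw=[0,0,0,0,0])

```text
t: 26.13
eef_pos: [0.5187, 0.1027, 0.1209]
ee_rot: [0.001, 0.783, 0.622, 0.002]
ft_force: [6.4, -3.4, 1.4]
gripper_width: 0.0128
finger_force: 60.3
```

carry_out([
  [0,-0.002,0],
  [0,-0.004,0],
  [0,-0.004,0],
], jaw=[-1,-1,-1], yaw=[0,0,0])

```text
t: 26.38
eef_pos: [0.5189, 0.1028, 0.121]
ee_rot: [0.003, 0.784, 0.621, 0.004]
ft_force: [19.9, -5.7, -9.8]
gripper_width: 0.0129
finger_force: 59.4
```

```bash
python3 go.py | sed -n '1p;5p'
```

```text
t 26.3833 ab 0.0009 -0.007 z 0.121 yaw to go -0.0052 w 0.0129 F [19.9 -5.7 -9.8] 59.3586802482605
h [0.0013 0.1208 0.0012] ab 0.0016 0.1138
```

It has hit the stop, with the force rising to 20 N and no motion. I'll relax, release and rise.

carry_out([
  [0,0.004,0],
  [0,0.004,0],
  [0,0.004,0],
  [0,0.004,0],
  [0,0.004,0],
], jaw=[-1,-0.3,0.2,0.4,0.4], yaw=[0,0,0,0,0])

```text
t: 26.8
eef_pos: [0.5154, 0.1038, 0.1204]
ee_rot: [-0.0, 0.783, 0.622, -0.0]
ft_force: [0.3, -0.0, 0.5]
gripper_width: 0.0592
finger_force: 0.0
```

carry_out([
  [0,0,-0.01],
  [0,0,-0.03],
  [0,0,-0.05],
  [0,0,-0.07],
  [0,0,-0.08],
], jaw=[0.4,0.4,0.4,0.4,0.4], yaw=[0,0,0,0,0])

```text
t: 27.22
eef_pos: [0.5167, 0.1043, 0.2036]
ee_rot: [0.001, 0.783, 0.622, 0.001]
ft_force: [-0.7, 0.7, -1.1]
gripper_width: 0.0599
finger_force: 0.0
```

```bash
python3 go.py | sed -n '1p'
python3 - <<'E'
from h import *
from go import hx,hy,O
s=get_state(); print('joints',np.round(s['joints'],2)); e=np.array(s['eef_pos'])
for n in('side','wrist'):
    p,d,ci=grab(n); w=wpts(d,ci) if n=='wrist' else pts(d,ci)
    r=w-O; a,b=r@hy,r@hx
    m=(abs(a)<.07)&(abs(b)<.05)&(w[...,2]>.175)&(w[...,2]<.193)
    print(n,'handle',m.sum(),'a',np.percentile(a[m],[2,50,98]).round(4),'b',np.percentile(b[m],[2,50,98]).round(4),'z',np.median(w[m][:,2]).round(4))
T=O+.06*hy-.105*hx; print('button',T,'delta heater x(a),y(b)',((T-e)@hy).round(4),((T-e)@hx).round(4))
E
```

```text
t 27.2167 ab 0.0019 -0.0094 z 0.2036 yaw to go -0.0013 w 0.0599 F [-0.7  0.7 -1.1] 0.0
joints [ 0.26  0.41 -0.73  1.74  0.3   1.11 -0.8 ]
side handle 240 a [-0.0434  0.0085  0.0517] b [-0.0147 -0.009  -0.0012] z 0.1867
wrist handle 2898 a [-0.0439  0.0091  0.0507] b [-0.0142 -0.0073 -0.0009] z 0.1861
button [0.43661661 0.18230453 0.        ] delta heater x(a),y(b) 0.0581 -0.0956
```

carry_out([
  [0.012,-0.019,0],
  [0.023,-0.038,0],
  [0.035,-0.057,0],
  [0.047,-0.077,0],
  [0.057,-0.096,0],
], jaw=[-1,-1,-1,-1,-1], yaw=[0.12,0.24,0.36,0.48,0.6])

```text
t: 27.73
eef_pos: [0.4339, 0.1811, 0.1996]
ee_rot: [-0.0, 0.933, 0.36, -0.001]
ft_force: [-0.4, 1.4, 0.4]
gripper_width: 0.0006
finger_force: 0.0
```

carry_out([
  [0,0,0],
  [0,0,0],
  [0,0,0],
  [0,0,0],
  [0,0,0],
], jaw=[-1,-1,-1,-1,-1], yaw=[0.12,0.24,0.36,0.48,0.6])

```text
t: 28.15
eef_pos: [0.4348, 0.1802, 0.1996]
ee_rot: [0.0, 0.998, 0.068, -0.001]
ft_force: [0.4, 0.3, 0.5]
gripper_width: -0.0002
finger_force: 0.0
```

carry_out([
  [0,0,0.02],
  [0,0,0.05],
  [0,0,0.08],
  [0,0,0.1],
  [0,0,0.1],
], jaw=[-1,-1,-1,-1,-1], yaw=[0.12,0.24,0.36,0.37,0.37])

```text
t: 28.57
eef_pos: [0.4322, 0.1791, 0.0965]
ee_rot: [0.002, 0.994, -0.113, -0.004]
ft_force: [-1.3, -0.3, 0.3]
gripper_width: 0.0001
finger_force: 0.0
```

```bash
python3 go.py | sed -n '1p'
python3 - <<'E'
from h import *
from go import hx,hy,O
s=get_state(); e=np.array(s['eef_pos']); print(np.round(s['joints'],2))
p,d,ci=grab('wrist'); w=wpts(d,ci); r=w-O; a,b=r@hy,r@hx; H=cv2.cvtColor(p,cv2.COLOR_BGR2HSV)
g=(H[...,0]>45)&(H[...,0]<80)&(H[...,1]>90)&(abs(w[...,2]-.107)<.008)&(abs(b+.105)<.04)
print('button',g.sum(),cv2.minEnclosingCircle(np.c_[a[g],b[g]].astype(np.float32)) if g.sum()>5 else '',np.median(w[g][:,2]))
m=(abs((w-e)@hx)<.03)&(abs((w-e)@hy)<.03)&(w[...,2]>.113)&(w[...,2]<.2); print('tip z',np.percentile(w[m][:,2],[0,1,5]).round(4))
cv2.imwrite('pics/w5.png',cv2.convertScaleAbs(p,alpha=1.5))
E
```

```text
t 28.5667 ab 0.0558 -0.1086 z 0.0965 yaw to go -1.572 w 0.0001 F [-1.3 -0.3  0.3] 0.0
[-0.18  0.4  -0.37  2.03  0.21  0.75 -2.47]
button 2553 ((0.061629053205251694, -0.10402439534664154), 0.017871921882033348) 0.10828497614291005
tip z [0.1363 0.1396 0.1469]
```

View pics/w5.png

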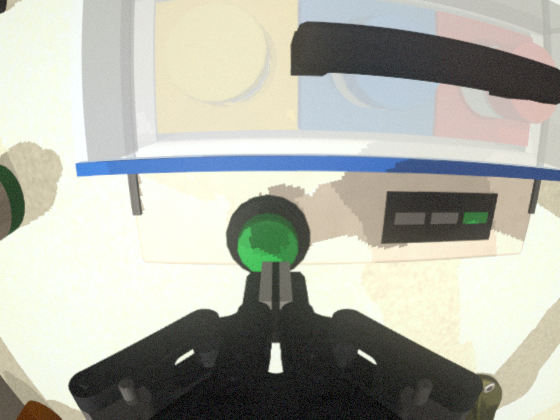

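The cover is closed over all three jars. The shut tips at z≈0.137 are just short of the button. Now I'll press.

carry_out([
  [0.002,-0.003,0.01],
  [0.002,-0.003,0.02],
  [0.002,-0.003,0.025],
  [0.002,-0.003,0.028],
  [0.002,-0.003,0.028],
], jaw=[-1,-1,-1,-1,-1], yaw=[0,0,0,0,0])

```text
t: 29.03
eef_pos: [0.4384, 0.1832, 0.0728]
ee_rot: [-0.0, 0.994, -0.113, 0.0]
ft_force: [0.5, 0.1, 0.5]
gripper_width: 0.0003
finger_force: 0.0
```

carry_out([
  [0,0,0.002],
  [0,0,0.004],
  [0,0,0.006],
  [0,0,0.006],
], jaw=[-1,-1,-1,-1], yaw=[0,0,0,0])

```text
t: 29.37
eef_pos: [0.4386, 0.1833, 0.0669]
ee_rot: [-0.0, 0.994, -0.113, 0.0]
ft_force: [0.8, 0.8, 4.0]
gripper_width: -0.0004
finger_force: 1.9
```

```bash
python3 go.py | sed -n '1p'
```

```text
t 29.3667 ab 0.0614 -0.1033 z 0.0669 yaw to go -1.572 w -0.0004 F [0.8 0.8 4. ] 1.8730624951422215
```

In contact at about 4 N of spring force. I'll continue to the bottom.

carry_out([
  [0,0,0.002],
  [0,0,0.004],
  [0,0,0.005],
  [0,0,0.006],
  [0,0,0.006],
], jaw=[-1,-1,-1,-1,-1], yaw=[0,0,0,0,0])

```text
t: 29.78
eef_pos: [0.4388, 0.1834, 0.0638]
ee_rot: [-0.0, 0.994, -0.113, 0.002]
ft_force: [-9.0, -4.3, 41.9]
gripper_width: 0.0002
finger_force: 21.2
```

carry_out([
  [0,0,0.001],
  [0,0,0.002],
  [0,0,0.002],
], jaw=[-1,-1,-1], yaw=[0,0,0])

```text
t: 30.03
eef_pos: [0.439, 0.1835, 0.0634]
ee_rot: [-0.0, 0.994, -0.113, 0.002]
ft_force: [-14.0, -7.2, 64.1]
gripper_width: -0.0001
finger_force: 31.8
```

The button has bottomed out. I'll let go, rise and check.

carry_out([
  [0,0,-0.008],
  [0,0,-0.03],
  [0,0,-0.06],
  [0,0,-0.09],
  [0,0,-0.12],
], jaw=[-1,-1,-1,-1,-1], yaw=[0,0,0,0,0])

```text
t: 30.45
eef_pos: [0.4375, 0.1828, 0.1797]
ee_rot: [0.0, 0.994, -0.113, -0.001]
ft_force: [0.5, 0.6, -0.6]
gripper_width: -0.0001
finger_force: 0.0
```

carry_out([
  [-0.02,0,0],
  [-0.03,0,0],
  [-0.03,0,0],
  [-0.03,0,0],
  [-0.03,0,0],
], jaw=[-1,-1,-1,-1,-1], yaw=[0,0,0,0,0])

```text
t: 30.87
eef_pos: [0.4089, 0.1893, 0.1778]
ee_rot: [0.0, 0.994, -0.113, -0.001]
ft_force: [0.2, -0.0, 0.0]
gripper_width: 0.0001
finger_force: 0.0
```

Run:
```python
from h import *
from go import hx,hy,O
p,d,ci=grab('side'); w=pts(d,ci); r=w-O; a,b=r@hy,r@hx
m=(abs(a)<.07)&(abs(b)<.05)&(w[...,2]>.175)&(w[...,2]<.193); print('handle b',np.percentile(b[m],[2,50,98]).round(4))
q,dq,cj=grab('wrist'); W=wpts(dq,cj); R=W-O; H=cv2.cvtColor(q,cv2.COLOR_BGR2HSV)
g=(H[...,0]>45)&(H[...,0]<80)&(H[...,1]>90)&(abs(R@hx+.105)<.03)&(abs(R@hy-.06)<.03)&(abs(W[...,2]-.105)<.012); print('button z',np.median(W[g][:,2]))
o=np.hstack([cv2.resize(p[40:320,150:430],(500,500)),cv2.resize(q[:, 130:430],(300,500))]); cv2.imwrite('pics/end.png',cv2.convertScaleAbs(o,alpha=1.6))
```

```text
handle b [-0.0148 -0.0089 -0.0012]
button z 0.10827508553596807
```

View pics/end.png

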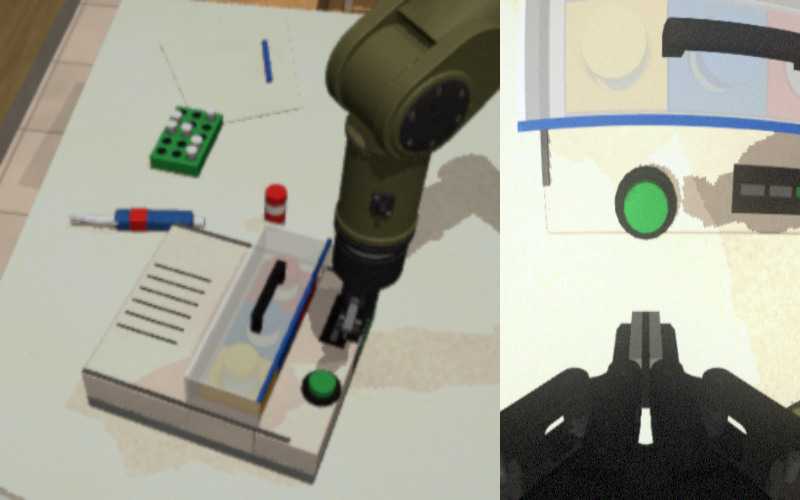

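The cover is closed over the three seated jars, the button is back up at z 0.108, and the bystanders haven't moved.

```bash
python3 -c "
from cell import close_job
print(close_job())"
```

```text
the job is handed in; nothing more can be done
None
```

The job is done and handed in at about 31 s: all three jars are seated in their matching bores, the cover is closed, and the start button was pressed and released; the one mishap was that on my first grasp of the yellow jar the fingers tilted it (about 80 N at the wrist), but it rocked back upright without falling and the retry was clean.

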